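# Set up a small rim on the bench balancer and put the collets away

## Robot

A 6-joint arm with a two-finger parallel gripper is mounted at the origin on the work surface. World frame = base frame: x ahead of the robot, y to its left, z up, the work surface at z = 0. Lengths are in mm, angles in rad, forces in N, time in s.
With the tool pointing down it reaches from about 275 to 1000 mm from the base axis. Payload 8.4 kg.
Tool frame: the origin (TCP) lies at the centre of the arm's flange, where the gripper is bolted on; the fingertips stand 173 mm ahead of it and the grasp point (between the pads) lies 155 mm ahead of it (tcp_to_tips is the distance from the TCP to the fingertips, in mm); z points along the fingers, x is the direction in which the jaws open and shut, and the axes are right-handed (so a half turn about z gives the same grasp; the last joint's range is limited). The gripper opens to 85 mm and grips with 20 to 120 N. Pads are 22 mm wide; open, the fingers measure 114 mm over their backs; the gripper's body (76 mm by 85 mm) begins 54 mm behind the grasp point. The pads swing forward as they close: fully open they stand 13 mm farther back than shut.
Start: joints at [-1.141, 0.353, 1.633, -0, 1.155, -0.002], TCP at [261.566, -567.638, 404.681] pointing down, gripper open.
Joint ranges: [-2.63, 2.63], [-0.92, 2.1], [0.06, 2.66], [-1.3, 4.44], [0, 2.69], [-3.02, 3.02]. Speed limits (rad/s): [2.22, 2.22, 2.79, 3.14, 3.14, 3.14].

## Interface

Orientations are given as [roll, pitch, yaw] about the fixed x, y, z axes, in that order (R = Rz(yaw) Ry(pitch) Rx(roll)).
In Python, from rig import sense, grab_frame, camera_info, sign_off, tcp_to_tips gives the robot as it stands.
- The arm moves only by the shell command python3 -m creep 'ROWS' [FORCE]. ROWS is text: rows parted by semicolons, each of 5 numbers parted by spaces: the opening in per cent of the stroke, from 0 (shut) to 100 (fully open), then the shift along the tool's x, y, z in cm, then the turn about the tool's z in degrees. In form: fingers tx ty tz roll; .... A call has 1 to 20 rows; each row is the pose to reach, as a shift and turn from the pose measured when the call began, along the tool's axes at that moment; what a row does not reach only later rows make up. A row lasts 1/10 s, in which the tool goes at most 50 mm and 8.59 degrees, less where a joint would pass 70% of its speed; a pose out of reach is approached as far as the arm can. A call with a gripper value outside its range is refused whole. The fingers move at their own pace and stop on an object; FORCE is the grip in N (left out, the last holds). Time passes only in rows, so rows that repeat a pose let the fingers close. It gives the time, the measured TCP pose, the force and the opening at its end, in the units of the state.
- sense(): the state, without advancing time (a new reading comes with each control period).
- grab_frame(name): name is "scene" or "top" or "wrist"; returns (picture, depth): 400x640x3 uint8, blue, green, red; 400x640 float32, mm along the optical axis (not along the pixel's ray), 0 where there is no reading.
- camera_info(name): a dict with "vertical_fov" (degrees; the focal length in pixels is half the picture's height over the tangent of half this angle, whatever the lens; pixels are square), "cx", "cy" (the principal point, pixels), "world_to_cam" (4x4, takes a point from world to camera coordinates). Camera axes: x right, y down, z forward; pixel columns grow to the right and rows downward; lengths in mm; the calibration is good to about 2 mm. The wrist camera is an equidistant fisheye: a pixel r from the principal point sees the ray r / f radians off the axis. A picture is of the moment at which its call begins: read the wrist's pose just before it. camera_info takes no time and is no camera call; for the wrist camera it gives the pose at the moment of the call.
- sign_off(): hands the job in, once; it reports no verdict.
The state is a dict: "clock": time; "qpos": joint angles; "qvel": joint speeds; "joint_efforts": joint torques, N m; "eef_pos": TCP position; "tcp_rot": TCP orientation; "contact_force": force on the tool from outside, world axes, zero at the start; "wrist_torque": the same for the moment, N m; "opening": opening from 0.0 (shut) to 1.0 (fully open).
Only numpy, scipy, OpenCV 4.12 (cv2) and the standard library are available. Lean on these libraries where they do the work, as an engineer would, in place of code of your own. Each camera call takes 0.05 s, during which the arm holds its last target.

## Task

Get the bench balancer ready for the next wheel: take the collet left on its shaft off, lower the white rim over the shaft with the drive pin through one of the rim's holes until it sits flat on the faceplate, and then slide the clamping nut down the shaft onto the rim. Put that collet and every collet lying about on the bench back upright, fully home, in its own recess of the storage block, the one that matches its flange. Leave the paste tin, the carton and the hammer where they are.

Things in the scene. Friction and masses are not known exactly. Their poses are not given: they have to be found in the camera images.
- balancer: Small grey bench wheel balancer with a vertical spindle, fixed, but placed and turned anew in every start. Origin under the spindle axis at bench level, z up. Housing 260 x 200 x 54 mm (x from -115 to +145 mm); a black control panel, its top 93 mm above the bench, covers x = +90 to +146 mm. Round steel faceplate 124 mm across on the axis, its top 70 mm above the bench
- face (a point): Centre of the faceplate's top surface, on the spindle axis, 70 mm above the bench; axes as the balancer's. Parts on the spindle stand on it. From here a plain steel shaft, 20 mm in diameter, rises 95 mm (last 10 mm tapered), so its tip is 165 mm above the bench
- pin_tip (a point): Top of the drive pin: 10 mm in diameter, 32 mm tall (last 6 mm tapered), standing on the faceplate 42 mm from the spindle axis in the balancer's -x direction
- rim: White wheel rim, 120 mm across, 40 mm high, steel bearing tube in its middle: 46 mm outside, bore 22, from the underside up to 68 mm. Origin: centre of underside, z up the tube; lies flat at the start, tube up. Bowl 101 mm inside. Its web (14 to 20 mm above the underside) has four 13 mm holes 42 mm from the axis on +x, -x, +y, -y: four turns fit the drive pin. 0.4 to 0.9 kg
- nut: Quick-release clamping nut, slides on without turning: steel cup 62 mm across and 14 mm high below, black round ribbed grip 50 mm across (48 between the ribs) above, 56 mm high in all, bore 23 mm right through. Origin at the centre of the underside, z up. Starts upright on the bench. Clamped, its underside rests on the top of the rim's tube, 68 mm above the rim's origin
- block: Grey collet storage block, 190 (x) x 280 (y) x 22 mm high, fixed but elsewhere in every start, with five round recesses 10 mm deep, each 3 mm wider than the flange of its own collet. Origin at the centre of the underside, z up
- paste_tin: Tin of tyre paste with a white lid, 90 mm in diameter, 75 mm tall, standing on the bench: a bystander. Origin at the centre of the underside
- filter_carton: Cardboard carton, 85 x 190 x 85 mm, standing on the bench: a bystander. Origin at the centre of the underside
- hammer: Hammer, 260 mm long, lying along its x axis, head towards +x, handle 26 mm thick: a bystander. Origin under its middle
- collet_a: Aluminium centring collet, the smallest of five of the same form: round flange 40 mm across and 12 mm thick below, round spigot 28 mm across above it, 60 mm high in all, bore 23 mm right through. Origin at the centre of the underside, z up. At the start it stands flange down on the bench, or is absent.
- slot_a (a point): Centre of the floor of collet_a's own recess (43 mm across, 10 mm deep), 12 mm above the bench, at -46, -46 mm (x, y) in the block's frame
- collet_b: Aluminium centring collet, the second smallest of five of the same form: round flange 48 mm across and 12 mm thick below, round spigot 35 mm across above it, 65 mm high in all, bore 23 mm right through. Origin at the centre of the underside, z up. At the start it stands flange down on the bench, or is absent.
- slot_b (a point): Centre of the floor of collet_b's own recess (51 mm across, 10 mm deep), 12 mm above the bench, at -46, +46 mm (x, y) in the block's frame
- collet_c: Aluminium centring collet, the middle of five of the same form: round flange 56 mm across and 12 mm thick below, round spigot 42 mm across above it, 70 mm high in all, bore 23 mm right through. Origin at the centre of the underside, z up. At the start it stands flange down on the bench, or is absent.
- slot_c (a point): Centre of the floor of collet_c's own recess (59 mm across, 10 mm deep), 12 mm above the bench, at +46, +92 mm (x, y) in the block's frame
- collet_d: Aluminium centring collet, the second largest of five of the same form: round flange 64 mm across and 12 mm thick below, round spigot 49 mm across above it, 75 mm high in all, bore 23 mm right through. Origin at the centre of the underside, z up. At the start it stands on the balancer's faceplate, flange down, over the shaft.
- slot_d (a point): Centre of the floor of collet_d's own recess (67 mm across, 10 mm deep), 12 mm above the bench, at +46, 0 mm (x, y) in the block's frame
- collet_e: Aluminium centring collet, the largest of five of the same form: round flange 72 mm across and 12 mm thick below, round spigot 56 mm across above it, 80 mm high in all, bore 23 mm right through. Origin at the centre of the underside, z up. At the start it stands flange down on the bench, or is absent.
- slot_e (a point): Centre of the floor of collet_e's own recess (75 mm across, 10 mm deep), 12 mm above the bench, at +46, -92 mm (x, y) in the block's frame
There are look-alikes about, which are no part of the job. What is shaped like the nut but green or red is not meant.

How it is judged:
By the outcome, as a careful person would: the job done as asked, in the order asked, and still so for the second after the job is handed in, with the robot touching nothing.
Of collet_a, collet_b, collet_c, collet_e only 2 to 4 are there at a start; the rules pass over those that are not, and their reading is None.
At some moment in a run one of rim, nut, collet_a, collet_b, collet_c, collet_e may be knocked a few centimetres aside while the robot is not near it.
Once in a run the grip may slacken for a moment while it holds something.
It also fails if it takes over 210 s, if anything falls off the work surface, if the arm or the gripper's body presses on something with over 40 N, if the wrist force passes 120 N, or if a joint passes its speed limit or range.

## Working session

There is one attempt and no reset: what is moved stays moved. The work goes in short steps, Python scripts to look and compute and a shell command to move; the robot and the scene stay as the last step left them, time stands still between calls to the robot, and variables do not carry over. Pictures are saved under pics/ and viewed, and the job is handed in when it is done.

```bash
ls; mkdir -p pics; cat > h.py <<'E'
import numpy as np, cv2
from rig import sense, grab_frame, camera_info, sign_off, tcp_to_tips
def K(name,info=None):
    i=info or camera_info(name); f=200/np.tan(np.radians(i["vertical_fov"]/2)); return f,i["cx"],i["cy"],np.array(i["world_to_cam"])
def world(name,u,v,d,info=None):
    f,cx,cy,T=K(name,info); u=np.asarray(u,float);v=np.asarray(v,float);d=np.asarray(d,float)
    if name=="wrist":
        r=np.hypot(u-cx,v-cy); th=r/f; s=np.where(r>1e-6,np.tan(th)/np.maximum(r,1e-6),1/f)
        P=np.stack([(u-cx)*s*d,(v-cy)*s*d,d],-1)
    else: P=np.stack([(u-cx)/f*d,(v-cy)/f*d,d],-1)
    Ti=np.linalg.inv(T); return P@Ti[:3,:3].T+Ti[:3,3]
def cloud(name,D,info=None):
    v,u=np.mgrid[0:D.shape[0],0:D.shape[1]]; W=world(name,u,v,D,info); W[D<=0]=np.nan; return W
def st():
    s=sense(); print("t",round(s["clock"],2),"pos",np.round(s["eef_pos"],1),"rot",np.round(s["tcp_rot"],3),"F",np.round(s["contact_force"],1),"open",round(s["opening"],3)); return s
E
python3 - <<'E'
from h import *
s=st(); print(tcp_to_tips, s['qpos'])
for n in ("scene","top","wrist"):
    i=camera_info(n); im,d=grab_frame(n); cv2.imwrite(f"pics/{n}0.png",im); np.save(f"{n}0.npy",d); print(n,i["vertical_fov"],i["cx"],i["cy"],np.round(np.linalg.inv(i["world_to_cam"]),2).tolist())
st()
E
```

```text
pics
t 0.0 pos [ 261.5 -567.4  404. ] rot [ 3.142e+00  1.000e-03 -1.139e+00] F [-0.1 -0.1 -0.2] open 0.995
173.4 [-1.14140812e+00  3.53628347e-01  1.63412322e+00 -1.06074210e-05
  1.15514450e+00 -2.38955948e-03]
scene 51.81686038012351 325.2081983278479 201.69238284976106 [[-0.71, 0.41, -0.57, 1115.94], [0.7, 0.41, -0.59, 671.99], [-0.01, -0.81, -0.58, 727.6], [0.0, 0.0, 0.0, 1.0]]
top 53.797896300488745 325.0467955258307 206.05605348832597 [[0.02, -0.99, 0.13, 357.3], [-1.0, -0.02, -0.03, 43.85], [0.03, -0.13, -0.99, 1112.43], [0.0, 0.0, 0.0, 1.0]]
wrist 65.70646984690485 325.7259823976877 204.29742438055945 [[0.42, -0.86, -0.3, 339.28], [-0.91, -0.4, -0.14, -532.39], [-0.0, 0.33, -0.94, 372.49], [0.0, 0.0, 0.0, 1.0]]
t 0.15 pos [ 261.5 -567.5  404.2] rot [-3.142e+00  1.000e-03 -1.139e+00] F [-0.8 -0.6  0.3] open 0.995
```

View pics/top0.png

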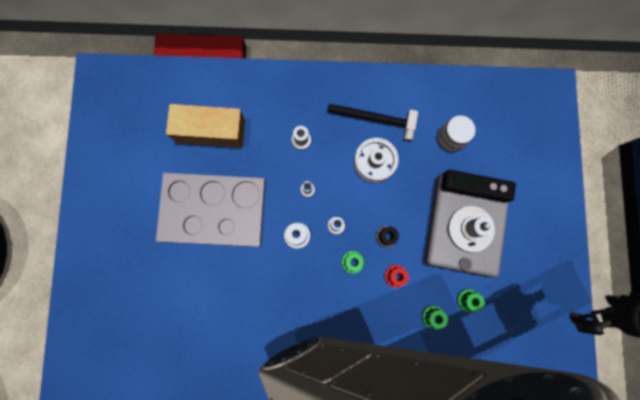

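View pics/scene0.png

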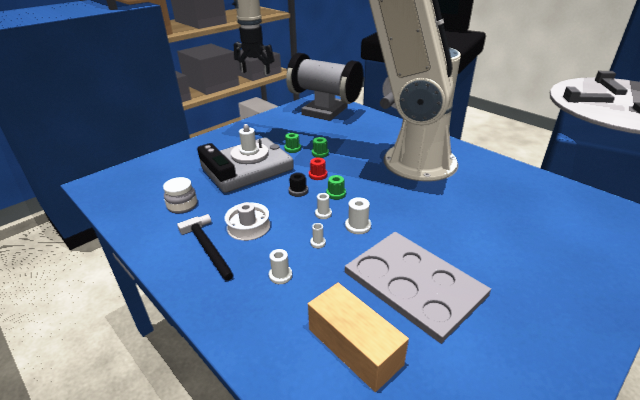

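View pics/wrist0.png

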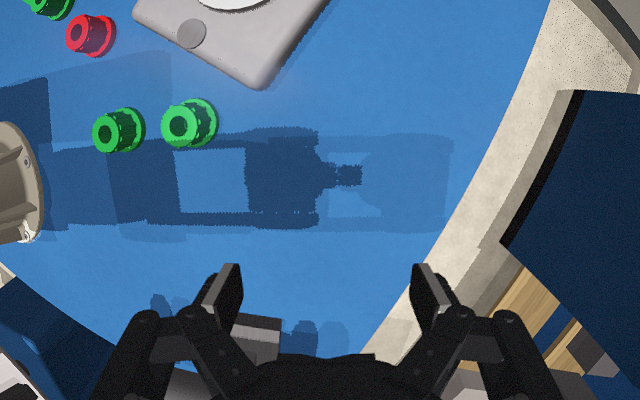

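The top picture shows the black nut at (387,236); its look-alikes are red (397,276) and green (353,262), (435,317), (471,299), so I choose the black one. Loose collets are at (301,136), (308,188), (336,225) and (297,235). The rim is at (376,160), the balancer spindle at (480,228) and the block at (211,209).

```bash
python3 - <<'E'
from h import *
D=np.load("top0.npy"); im=cv2.imread("pics/top0.png"); W=cloud("top",D)
Ws=cloud("scene",np.load("scene0.npy"))
def show(n,u,v,r=14):
    P=W[v-r:v+r,u-r:u+r].reshape(-1,3); P=P[P[:,2]>6]
    z=P[:,2]; zm=np.percentile(z,97); top=P[z>zm-6]
    allP=np.vstack([W.reshape(-1,3),Ws.reshape(-1,3)]); 
    c=top.mean(0); 
    print(n,"zmax",zm.round(1),"n",len(top),"top mean",c.round(1),"bbox mid",((top.min(0)+top.max(0))/2).round(1),"size",np.ptp(top,axis=0).round(1))
for n,u,v in [("c1",301,136),("c2",308,188),("c3",336,225),("c4",297,235),("nut",387,236),("col_d",480,228),("rim",376,160),("tin",458,132)]: show(n,u,v)
for n,pts in {"block":[(164,174),(264,178),(260,245),(157,240)],"carton":[(169,106),(241,109),(239,137),(167,134)]}.items():
    print(n,[world("top",u,v,D[v,u]).round(0).tolist() for u,v in pts])
crop=cv2.resize(im[90:310,130:530],None,fx=2,fy=2,interpolation=cv2.INTER_CUBIC); cv2.imwrite("pics/c0.png",crop)
crop=cv2.resize(im[160:290,410:530],None,fx=4.5,fy=4.5,interpolation=cv2.INTER_CUBIC); cv2.imwrite("pics/c1.png",crop)
E
```

```text
c1 zmax 73.6 n 121 top mean [697.4  80.3  70.9] bbox mid [698.1  79.8  72.3] size [40.6 38.4  9. ]
c2 zmax 62.6 n 28 top mean [551.1  59.   60.8] bbox mid [552.1  58.9  60.9] size [25.2 24.5  6.6]
c3 zmax 68.9 n 70 top mean [451.1 -23.8  66.2] bbox mid [451.3 -22.   66.9] size [32.3 32.1  7.5]
c4 zmax 83.9 n 274 top mean [421.9  85.3  81.2] bbox mid [421.8  85.8  81.6] size [52.6 52.4  7.3]
nut zmax 59.3 n 185 top mean [ 423.3 -165.3   57. ] bbox mid [ 423.8 -164.9   57.8] size [46.  46.2  8.9]
col_d zmax 161.6 n 45 top mean [ 444.2 -382.   161.8] bbox mid [ 443.8 -383.4  161.9] size [17.  18.4 12.4]
rim zmax 70.9 n 158 top mean [ 637.9 -132.9   68.6] bbox mid [ 638.1 -133.1   69.8] size [43.2 42.   9.9]
tin zmax 79.1 n 481 top mean [ 717.  -358.9   76. ] bbox mid [ 716.4 -357.    77. ] size [71.9 66.7  7.8]
block [[585.0, 458.0, 25.0], [585.0, 185.0, 1.0], [394.0, 187.0, 12.0], [402.0, 465.0, 23.0]]
carton [[792.0, 468.0, -1.0], [788.0, 259.0, 3.0], [683.0, 247.0, 70.0], [680.0, 434.0, 89.0]]
```

View pics/c0.png

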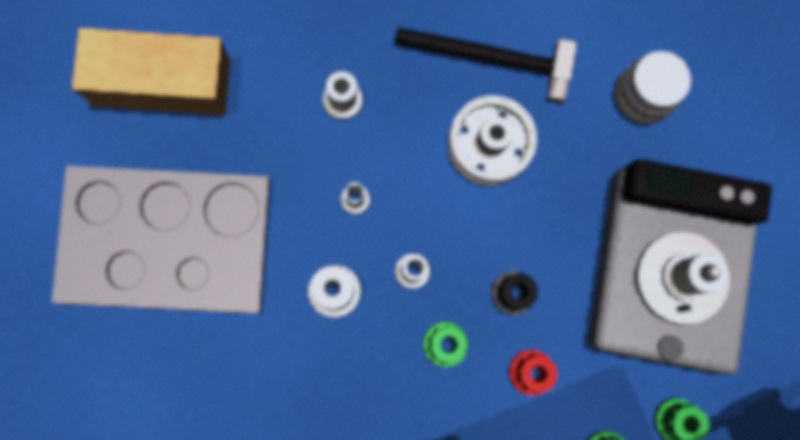

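View pics/c1.png

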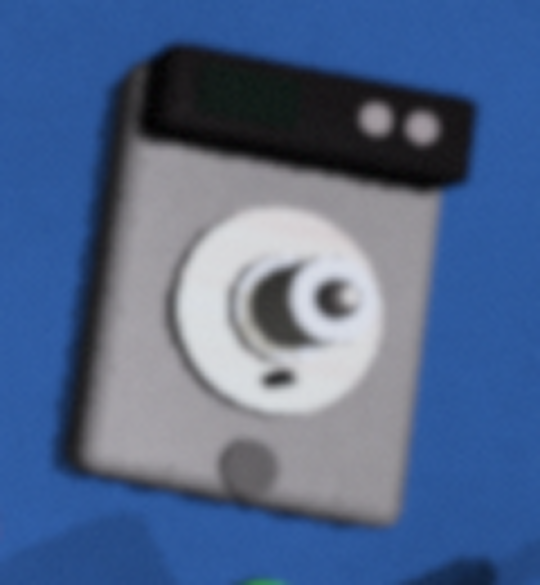

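Heights in the top picture settle the collets: (301,136) is C at 71 mm, (308,188) is A at 61, (336,225) is B at 66, and (297,235) is E at 81. D is on the shaft. Next I go above the spindle with the wrist camera.

```bash
python3 -m creep '100 -3 -8 0 8; 100 -6 -16 0 16; 100 -9.1 -24.3 0 24.7; 100 -9.1 -24.3 0 24.7; 100 -9.1 -24.3 0 24.7; 100 -9.1 -24.3 0 24.7; 100 -9.1 -24.3 0 24.7; 100 -9.1 -24.3 0 24.7'
cat >> h.py <<'E'
def wshot(tag):
    s=st(); i=camera_info("wrist"); im,d=grab_frame("wrist"); cv2.imwrite(f"pics/{tag}.png",im); np.savez(f"{tag}.npz",d=d,T=np.array(i["world_to_cam"]),pos=s["eef_pos"],rot=s["tcp_rot"]); return im,d,i
def wload(tag):
    z=np.load(f"{tag}.npz"); i=dict(camera_info("wrist")); i["world_to_cam"]=z["T"]; return cv2.imread(f"pics/{tag}.png"),z["d"],i,z["pos"],z["rot"]
def ray_plane(u,v,z,info):
    """world point(s) where pixel ray of the wrist camera meets height z"""
    a=world("wrist",u,v,np.ones_like(np.asarray(u,float)),info); C=np.linalg.inv(info["world_to_cam"])[:3,3]
    t=(z-C[2])/(a[...,2]-C[2]); return C+(a-C)*np.asarray(t)[...,None]
def proj(P,info):
    P=np.atleast_2d(P); f,cx,cy,T=K("wrist",info); c=P@T[:3,:3].T+T[:3,3]
    r=np.hypot(c[:,0],c[:,1]); th=np.arctan2(r,c[:,2]); s=np.where(r>1e-9,f*th/np.maximum(r,1e-9),0)
    return np.stack([cx+c[:,0]*s,cy+c[:,1]*s],-1)
def circ(P):
    x,y=P[:,0],P[:,1]
    for _ in range(4):
        A=np.c_[2*x,2*y,np.ones_like(x)]; s=np.linalg.lstsq(A,x*x+y*y,rcond=None)[0]; r=np.sqrt(s[2]+s[0]**2+s[1]**2)
        e=np.abs(np.hypot(x-s[0],y-s[1])-r); k=e<=max(2.0*np.median(e),.4); x,y=x[k],y[k]
    return s[0],s[1],r,len(x)
E
python3 - <<'E'
from h import *
wshot("w1")
E
```

```text
clock: 0.95
eef_pos: [443.7, -383.6, 404.0]
tcp_rot: [3.14, 0.001, -1.569]
contact_force: [-0.1, -0.9, -0.3]
opening: 0.998
t 0.95 pos [ 443.7 -383.6  404. ] rot [ 3.140e+00  1.000e-03 -1.569e+00] F [-0.1 -0.9 -0.3] open 0.998
```

View pics/w1.png

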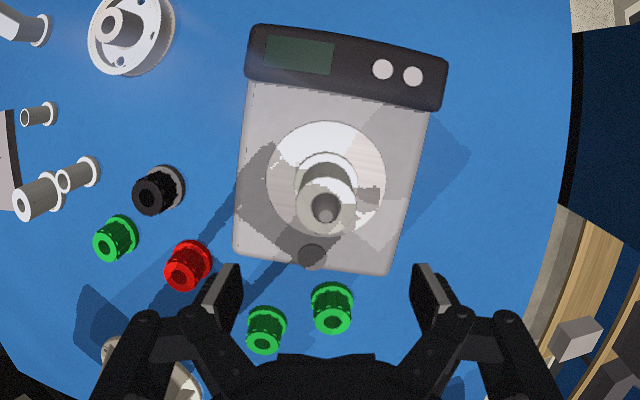

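```bash
cat >> h.py <<'E'
def face_fit(W,info,c,z,r,dz=4,rmax=None):
    """top-face circle of radius r at height z near c: outermost points of pixels at that height"""
    m=(np.abs(W[...,2]-z)<dz)&(np.hypot(W[...,0]-c[0],W[...,1]-c[1])<(rmax or r*1.5))
    m=cv2.morphologyEx(m.astype(np.uint8),cv2.MORPH_OPEN,np.ones((2,2)))
    cs,_=cv2.findContours(m,cv2.RETR_EXTERNAL,cv2.CHAIN_APPROX_NONE)
    if not cs: return None
    q=max(cs,key=cv2.contourArea)[:,0,:].astype(float)
    P=ray_plane(q[:,0],q[:,1],z,info)
    x0,y0,r0,n=circ(P[:,:2])
    zz=np.median(W[...,2][m>0])
    return np.round([x0,y0,r0,n,zz],1)
E
python3 - <<'E'
from h import *
im,d,i,pos,rot=wload("w1"); W=cloud("wrist",d,i)
for (u,v) in [(325,212),(300,190),(290,135),(325,195)]: print((u,v),d[v,u],W[v,u].round(1))
c=W[212,325]
print("shaft",face_fit(W,i,c,163,7,5,14)); print("spig",face_fit(W,i,c,145,24.5,4)); print("plate",face_fit(W,i,c,70,62,4))
print("rim",face_fit(W,i,(638,-133),68,23,4,30)); print("nut",face_fit(W,i,(424,-165),56,25,4,40))
crop=cv2.resize(im[100:280,230:430],None,fx=4,fy=4,interpolation=cv2.INTER_CUBIC)[:600]; cv2.imwrite("pics/c2.png",crop[:600,:800])
E
```

```text
(325, 212) 221.63327 [ 451.3 -383.3  164.9]
(300, 190) 238.26059 [ 461.4 -363.9  143.7]
(290, 135) 297.78476 [ 495.7 -348.6   68.8]
(325, 195) 238.61824 [ 457.7 -383.2  144.7]
shaft [ 448.9 -384.1    7.1   43.   163.1]
spig [ 448.3 -384.3   23.7  131.     nan]
plate [ 447.5 -384.6   60.9  228.     nan]
rim [ 639.2 -136.2   22.2   54.     nan]
nut [ 425.9 -167.8   23.2   79.     nan]
```

View pics/c2.png

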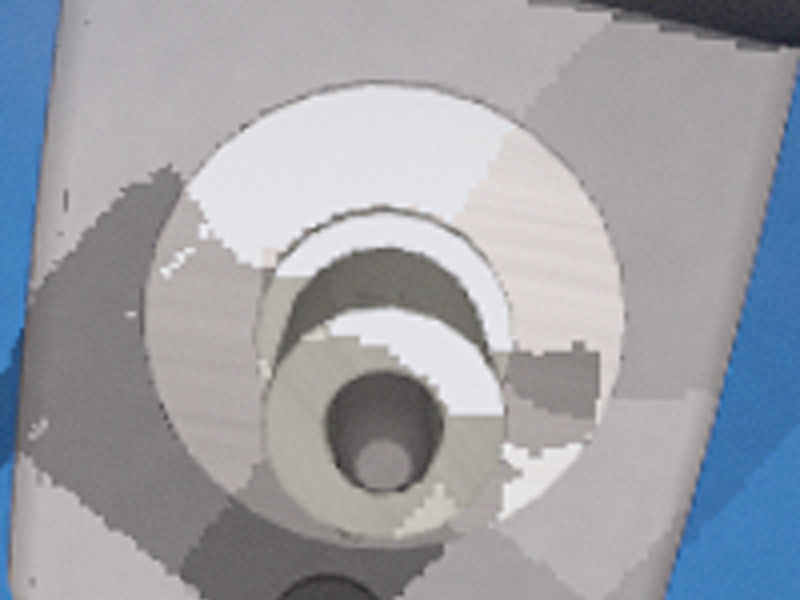

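```bash
python3 -m creep '100 0.08 -0.45 0 -8.5;100 0.08 -0.45 0 -17;100 0.08 -0.45 0 -25.5;100 0.08 -0.45 0 -34;100 0.08 -0.45 0 -42.5;100 0.08 -0.45 0 -51;100 0.08 -0.45 0 -59.5;100 0.08 -0.45 0 -68;100 0.08 -0.45 0 -76.5;100 0.08 -0.45 0 -85;100 0.08 -0.45 0 -93.5;100 0.08 -0.45 0 -102;100 0.08 -0.45 0 -110.5;100 0.08 -0.45 0 -119;100 0.08 -0.45 0 -127.5;100 0.08 -0.45 0 -136;100 0.08 -0.45 0 -144.5;100 0.08 -0.45 0 -153;100 0.08 -0.45 0 -161.5;100 0.08 -0.45 0 -170'
python3 -m creep '100 0 0 0 -8.5;100 0 0 0 -10;100 0 0 0 -10;100 0 0 0 -10'
python3 - <<'E'
from h import *
im,d,i=wshot("w2"); W=cloud("wrist",d,i); c=(448,-384)
print("shaft",face_fit(W,i,c,163,7,5,14)); print("spig",face_fit(W,i,c,145,24.5,4)); print("plate",face_fit(W,i,c,70,62,4))
E
```

```text
clock: 3.0
eef_pos: [446.5, -386.3, 404.0]
tcp_rot: [-3.14, -0.0, 1.4]
contact_force: [-0.5, 0.2, 0.8]
opening: 0.995
clock: 3.4
eef_pos: [446.0, -386.8, 403.9]
tcp_rot: [-3.14, -0.001, 1.57]
contact_force: [-0.1, 0.2, 0.2]
opening: 1.002
t 3.4 pos [ 446.  -386.8  403.9] rot [-3.14e+00 -1.00e-03  1.57e+00] F [-0.1  0.2  0.2] open 1.002
shaft [ 446.5 -382.9    7.3   42.     nan]
spig [ 447.6 -382.7   23.7  117.     nan]
plate [ 448.2 -382.4   60.8  215.     nan]
```

View pics/w2.png

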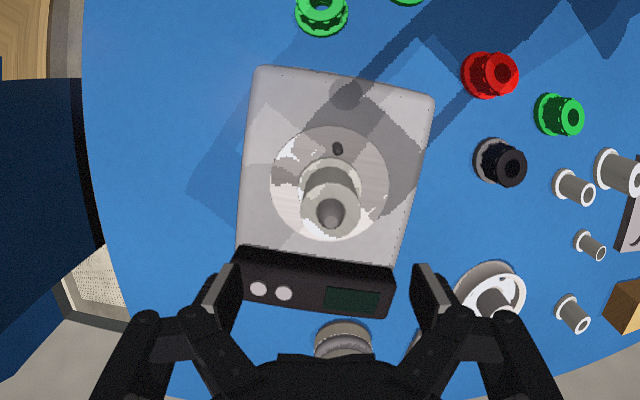

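```bash
cat >> h.py <<'E'
BX=0.9
def corr(p,yaw):  # remove camera bias along tool x
    p=np.array(p,float); p[...,0]-=BX*np.cos(yaw); p[...,1]-=BX*np.sin(yaw); return p
E
python3 - <<'E'
from h import *
im,d,i,pos,rot=wload("w2"); W=cloud("wrist",d,i)
crop=im[120:180,290:390]; cv2.imwrite("pics/c3.png",cv2.resize(crop,None,fx=8,fy=8,interpolation=cv2.INTER_CUBIC))
m=(abs(W[...,2]-97)<7)&(np.hypot(W[...,0]-448,W[...,1]+384)<58)&(np.hypot(W[...,0]-448,W[...,1]+384)>30)
v,u=np.nonzero(m); print(len(u),W[m].min(0).round(1),W[m].max(0).round(1),W[m].mean(0).round(1))
# balancer yaw from the housing: panel pixels z~93
for tag in("w1","w2"):
    im,d,i,pos,rot=wload(tag);W=cloud("wrist",d,i)
    m=(abs(W[...,2]-93)<3)&(np.hypot(W[...,0]-448,W[...,1]+384)<200)&(np.hypot(W[...,0]-448,W[...,1]+384)>75); P=W[m][:,:2]
    r=cv2.minAreaRect(P.astype(np.float32)); print(tag,r)
    m=(abs(W[...,2]-54)<3)&(np.hypot(W[...,0]-448,W[...,1]+384)<200);r=cv2.minAreaRect(W[m][:,:2].astype(np.float32)); print(tag,r)
E
```

```text
98 [ 401.6 -381.3   90.1] [ 411.  -372.   102.4] [ 405.9 -376.6   97.9]
w1 ((564.1607055664062, -403.5386962890625), (185.69110107421875, 51.75612258911133), 80.10951232910156)
w1 ((432.09783935546875, -379.15533447265625), (298.3798522949219, 282.2333068847656), 47.34761428833008)
w2 ((563.568115234375, -401.706787109375), (182.7112579345703, 52.23956298828125), 80.16730499267578)
w2 ((408.2357177734375, -326.74285888671875), (291.240234375, 289.78692626953125), 80.41497039794922)
```

View pics/c3.png

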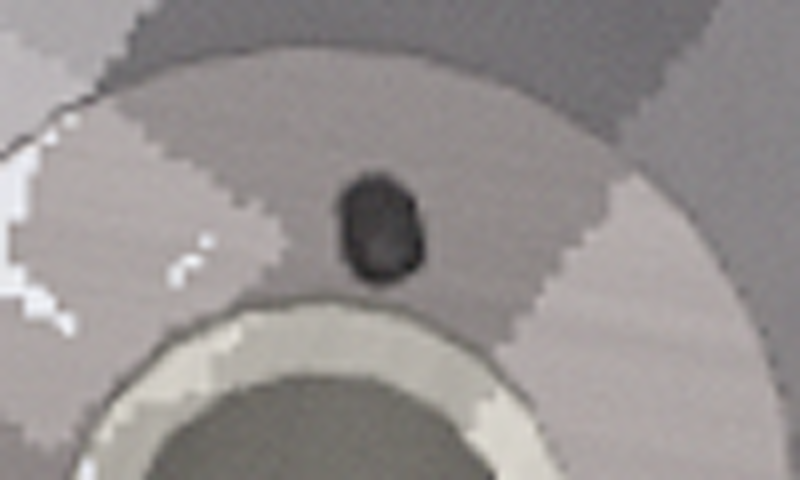

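```bash
python3 -m creep '100 0.33 0.19 0 0;100 0.33 0.19 4 0;100 0.33 0.19 8 0;100 0.33 0.19 11 0;100 0.33 0.19 12.6 0;100 0.33 0.19 12.6 0;100 0.33 0.19 12.6 0;100 0.33 0.19 12.6 0'
python3 - <<'E'
from h import *
wshot("w3")
E
```

```text
clock: 4.25
eef_pos: [448.4, -383.6, 279.3]
tcp_rot: [3.141, 0.001, 1.571]
contact_force: [0.6, 0.4, 0.8]
opening: 1.004
t 4.25 pos [ 448.4 -383.6  279.3] rot [3.141e+00 1.000e-03 1.571e+00] F [0.6 0.4 0.8] open 1.004
```

View pics/w3.png

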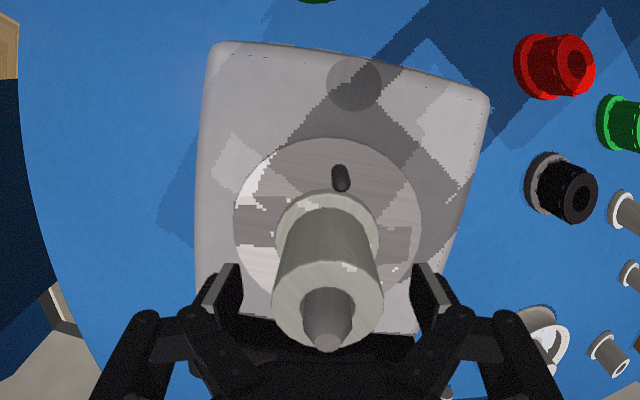

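The shaft and collet D (327,290) sit centred between the fingers, so I close.

```bash
python3 -m creep '50 0 0 0 0;40 0 0 0 0;40 0 0 0 0;40 0 0 0 0;40 0 0 0 0;40 0 0 0 0;40 0 0 0 0;40 0 0 0 0' 70
python3 - <<'E'
from h import *
s=st(); print(s['wrist_torque'])
E
```

```text
clock: 5.1
eef_pos: [448.6, -383.7, 280.5]
tcp_rot: [3.14, 0.002, 1.571]
contact_force: [-1.8, 1.6, 8.7]
opening: 0.565
t 5.1 pos [ 448.6 -383.7  280.5] rot [3.140e+00 2.000e-03 1.571e+00] F [-1.8  1.6  8.7] open 0.565
[ 0.28964066  0.31611061 -0.00140675]
```

```bash
python3 -m creep '40 0 0 -1 0;40 0 0 -3 0;40 0 0 -6 0;40 0 0 -9.5 0;40 0 0 -13 0;40 0 0 -13 0;40 0 0 -13 0;40 0 0 -13 0'
python3 - <<'E'
from h import *
wshot("w4")
E
```

```text
clock: 5.9
eef_pos: [447.9, -383.1, 409.3]
tcp_rot: [-3.141, 0.0, 1.571]
contact_force: [-0.9, 0.3, -4.4]
opening: 0.566
t 5.9 pos [ 447.9 -383.1  409.3] rot [-3.141  0.     1.571] F [-0.9  0.3 -4.4] open 0.566
```

View pics/w4.png

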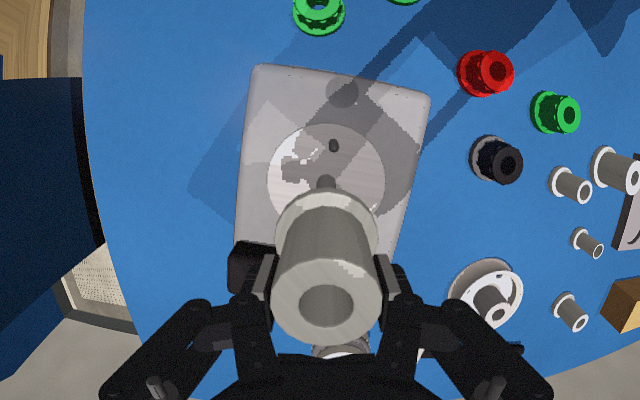

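```bash
python3 -m creep '40 2 0 -1 0;40 6 0 -1 0;40 11 -0.5 -1 0;40 16 -0.8 -1 0;40 21 -1 -1 0;40 26 -1 -1 0;40 31 -1.2 -1 0;40 36 -1.4 -1 0;40 41 -1.6 -1 0;40 46 -1.8 -1 0;40 51 -2 -1 0;40 56 -2.2 -1 0;40 61 -2.4 -1 0;40 65 -2.6 -1 0;40 68.5 -2.8 -1 0;40 70.8 -2.8 -1 0;40 70.8 -2.8 -1 0;40 70.8 -2.8 -1 0;40 70.8 -2.8 -1 0'
python3 - <<'E'
from h import *
wshot("w5")
E
```

```text
clock: 7.85
eef_pos: [419.3, 324.1, 418.8]
tcp_rot: [-3.14, 0.001, 1.571]
contact_force: [-0.8, 0.3, -2.3]
opening: 0.561
t 7.85 pos [419.3 324.1 418.8] rot [-3.140e+00  1.000e-03  1.571e+00] F [-0.8  0.3 -2.3] open 0.561
```

View pics/w5.png

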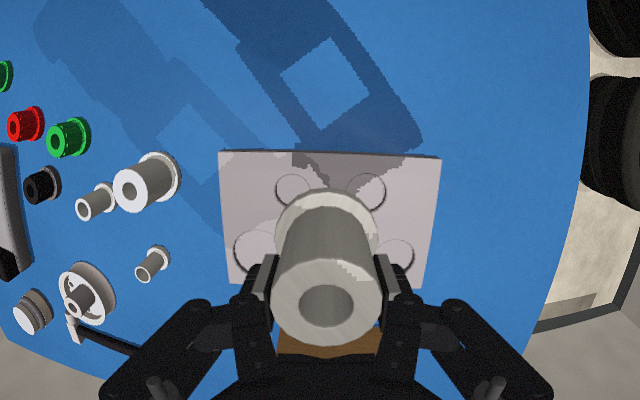

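```bash
python3 -m creep '40 0 4 0 0;40 0 8 0 0;40 0 13 0 0;40 0 18 0 0;40 0 18 0 0;40 0 18 0 0;40 0 18 0 0'
python3 - <<'E'
from h import *
wshot("w6")
E
```

```text
clock: 8.6
eef_pos: [598.9, 323.1, 418.4]
tcp_rot: [-3.139, 0.001, 1.569]
contact_force: [0.0, 0.3, -3.4]
opening: 0.564
t 8.6 pos [598.9 323.1 418.4] rot [-3.139e+00  1.000e-03  1.569e+00] F [ 0.   0.3 -3.4] open 0.564
```

View pics/w6.png

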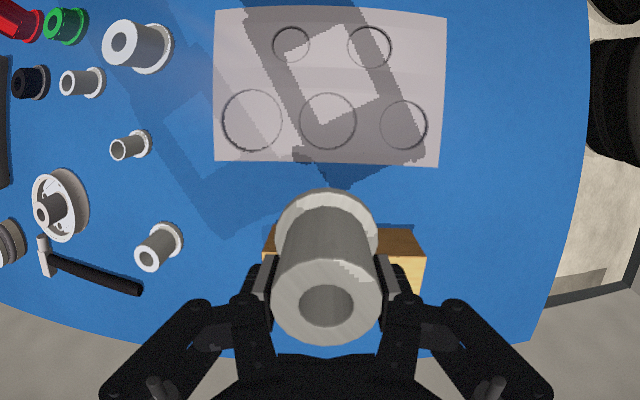

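```bash
python3 - <<'E'
from h import *
im,d,i,pos,rot=wload("w6"); W=cloud("wrist",d,i)
slots=dict(a=(-46,-46,21.5),b=(-46,46,25.5),c=(46,92,29.5),d=(46,0,33.5),e=(46,-92,37.5))
px=dict(e=(252,121),d=(328,121),c=(403,125),a=(291,46),b=(369,48))
print("noise",np.nanstd(W[150:156,280:300,2]),np.nanmean(W[150:156,280:300,2]), "floor",W[121,252],W[121,328])
res={}
top=(np.nan_to_num(W[...,2])>17.5)
for k,(u,v) in px.items():
    R=slots[k][2]; c=ray_plane(np.array([u]),np.array([v]),22,i)[0]
    m=(~top)&(np.hypot(W[...,0]-c[0],W[...,1]-c[1])<R*1.25)
    m=cv2.morphologyEx(m.astype(np.uint8),cv2.MORPH_OPEN,np.ones((3,3)))
    cs,_=cv2.findContours(m,cv2.RETR_EXTERNAL,cv2.CHAIN_APPROX_NONE); q=max(cs,key=cv2.contourArea)[:,0,:].astype(float)
    P=ray_plane(q[:,0],q[:,1],22,i); f=circ(P[:,:2]); res[k]=f; print(k,np.round(f,1),"exp r",R)
A=np.array([slots[k][:2] for k in res]);B=np.array([res[k][:2] for k in res])
ca,cb=A.mean(0),B.mean(0);H=(A-ca).T@(B-cb);U,S,Vt=np.linalg.svd(H);Rm=Vt.T@U.T
yaw=np.arctan2(Rm[1,0],Rm[0,0]); o=cb-Rm@ca; print("yaw deg",np.degrees(yaw),"origin",o)
for k in res:
    p=Rm@np.array(slots[k][:2])+o; print(k,p.round(1),"resid",(B[list(res).index(k)]-p).round(2),"corrected",corr([*p,12],rot[2]).round(1))
E
```

```text
noise 0.7848856257377315 21.187544394949512 floor [536.45024099 232.39735848  12.07063111] [538.48504113 325.14054884  10.78368635]
e [535.1 233.5  36.1 133. ] exp r 37.5
d [537.7 324.4  32.3  91. ] exp r 33.5
c [540.7 415.5  28.3  75. ] exp r 29.5
a [445.5 281.6  20.4  62. ] exp r 21.5
b [448.3 372.6  24.4  71. ] exp r 25.5
yaw deg -1.7379505938108946 origin [492.26968816 325.80441844]
e [535.5 232.5] resid [-0.38  1.06] corrected [535.5 231.6  12. ]
d [538.2 324.4] resid [-0.52 -0.06] corrected [538.2 323.5  12. ]
c [541.  416.4] resid [-0.34 -0.9 ] corrected [541.  415.5  12. ]
a [444.9 281.2] resid [0.65 0.42] corrected [444.9 280.3  12. ]
b [447.7 373.2] resid [ 0.58 -0.53] corrected [447.7 372.3  12. ]
```

```bash
python3 -m creep '40 0.04 -3 0 0;40 0.04 -6.07 0 0;40 0.04 -6.07 4 0;40 0.04 -6.07 8 0;40 0.04 -6.07 12 0;40 0.04 -6.07 15 0;40 0.04 -6.07 17.3 0;40 0.04 -6.07 17.3 0;40 0.04 -6.07 17.3 0;40 0.04 -6.07 17.3 0;40 0.04 -6.07 17.3 0'
python3 - <<'E'
from h import *
im,d,i=wshot("w7")
W=cloud("wrist",d,i); s=sense(); p=np.array(s["eef_pos"])
for tag in("w4","w7"):
    im,d,i,p,rot=wload(tag); W=cloud("wrist",d,i)
    print(tag,"held top",face_fit(W,i,p[:2],p[2]-135,24.5,4), p)
E
```

```text
clock: 9.75
eef_pos: [537.9, 324.1, 247.8]
tcp_rot: [-3.142, -0.001, 1.57]
contact_force: [-0.1, 0.7, -2.4]
opening: 0.561
t 9.75 pos [537.9 324.1 247.8] rot [-3.142e+00 -1.000e-03  1.570e+00] F [-0.1  0.7 -2.4] open 0.561
w4 held top [ 445.4 -382.8   23.9  250.     nan] [ 447.94358934 -383.07639972  409.32303434]
w7 held top [535.3 324.4  23.8 260.    nan] [537.88010853 324.1293141  247.77579902]
```

View pics/w7.png

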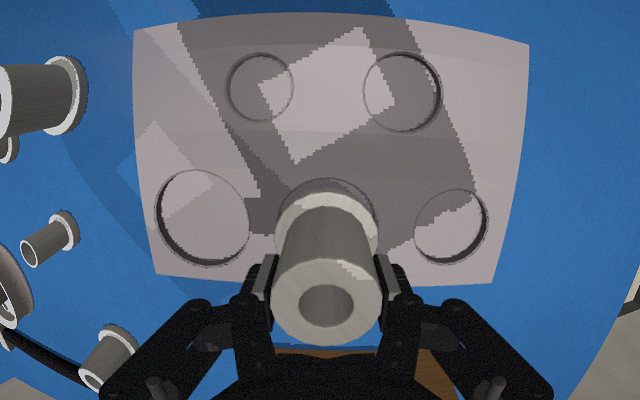

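```bash
cat >> h.py <<'E'
SL=dict(a=(-46,-46,21.5),b=(-46,46,25.5),c=(46,92,29.5),d=(46,0,33.5),e=(46,-92,37.5))
def blockfit(tag,guess,skip="",verbose=True):
    """guess: dict of approx slot centres; returns raw fitted circles and rigid fit"""
    im,d,i,pos,rot=wload(tag); W=cloud("wrist",d,i); top=(np.nan_to_num(W[...,2])>17.5); res={}
    for k,c in guess.items():
        if k in skip: continue
        R=SL[k][2]
        m=((~top)&(np.hypot(W[...,0]-c[0],W[...,1]-c[1])<R*1.25)).astype(np.uint8)
        m=cv2.morphologyEx(m,cv2.MORPH_OPEN,np.ones((3,3)))
        cs,_=cv2.findContours(m,cv2.RETR_EXTERNAL,cv2.CHAIN_APPROX_NONE); q=max(cs,key=cv2.contourArea)[:,0,:].astype(float)
        P=ray_plane(q[:,0],q[:,1],22,i); f=circ(P[:,:2]); res[k]=f
        if verbose: print(k,np.round(f,1),"exp r",R)
    A=np.array([SL[k][:2] for k in res]);B=np.array([res[k][:2] for k in res])
    ca,cb=A.mean(0),B.mean(0);H=(A-ca).T@(B-cb);U,S,Vt=np.linalg.svd(H);Rm=Vt.T@U.T;o=cb-Rm@ca
    print("yaw",np.degrees(np.arctan2(Rm[1,0],Rm[0,0])).round(2),"o",o.round(2),"tcp",pos.round(1))
    for k in SL:
        p=Rm@np.array(SL[k][:2])+o; print(k,p.round(1),("resid",np.round(np.array(res[k][:2])-p,2)) if k in res else "")
    return Rm,o
G=dict(e=(535,232.5),d=(538,324),c=(541,416),a=(445,281),b=(448,373))
E
python3 - <<'E'
from h import *
blockfit("w7",G,"d")
im,d,i,p,rot=wload("w3"); W=cloud("wrist",d,i)
print("w3",p, "shaft",face_fit(W,i,(448,-384),163,7,5,14),"spig",face_fit(W,i,(448,-384),145,24.5,4),"plate",face_fit(W,i,(448,-384),70,62,4))
im,d,i,p,rot=wload("w4"); W=cloud("wrist",d,i)
print("w4 plate",face_fit(W,i,(448,-384),70,62,4,65))
im,d,i,p,rot=wload("w3"); cv2.imwrite("pics/c4.png",cv2.resize(im[230:360,250:400],None,fx=4,fy=4))
E
```

```text
e [533.6 234.3  35.7 172. ] exp r 37.5
c [539.5 414.5  27.9 137. ] exp r 29.5
a [444.9 282.2  20.5 156. ] exp r 21.5
b [447.8 372.2  24.3 176. ] exp r 25.5
yaw -1.85 o [491.44 325.82] tcp [537.9 324.1 247.8]
a [444.  281.3] ('resid', array([0.95, 0.92]))
b [446.9 373.3] ('resid', array([ 0.84, -1.06]))
c [540.4 416.3] ('resid', array([-0.9, -1.8]))
d [537.4 324.3] 
e [534.5 232.4] ('resid', array([-0.89,  1.95]))
w3 [ 448.43196658 -383.56374793  279.31383786] shaft [ 444.7 -382.9    7.7  106.     nan] spig [ 445.8 -383.    23.5  175.     nan] plate [ 446.9 -382.7   60.3  263.     nan]
w4 plate [ 447.5 -382.3   60.3  152.     nan]
```

View pics/c4.png

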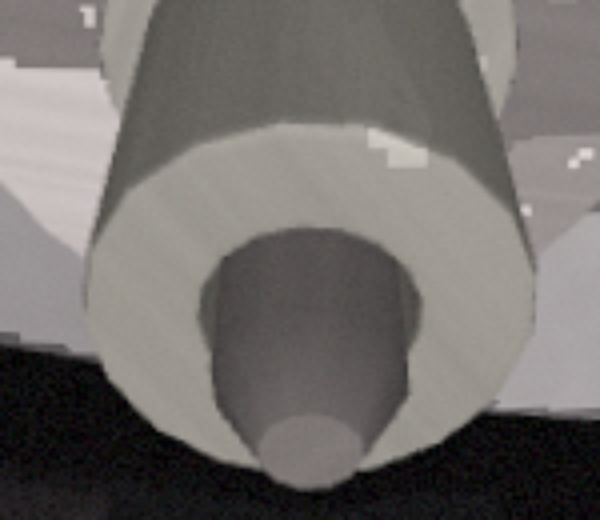

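```bash
cat > cal.py <<'E'
from h import *
from scipy.optimize import least_squares
from scipy.spatial.transform import Rotation as Ro
def contour_obj(W,c,z,rmax,dz=4):
    m=((np.abs(W[...,2]-z)<dz)&(np.hypot(W[...,0]-c[0],W[...,1]-c[1])<rmax)).astype(np.uint8)
    m=cv2.morphologyEx(m,cv2.MORPH_OPEN,np.ones((2,2)));cs,_=cv2.findContours(m,cv2.RETR_EXTERNAL,cv2.CHAIN_APPROX_NONE)
    return max(cs,key=cv2.contourArea)[:,0,:].astype(float)
def contour_hole(W,c,R):
    m=((~(np.nan_to_num(W[...,2])>17.5))&(np.hypot(W[...,0]-c[0],W[...,1]-c[1])<R*1.25)).astype(np.uint8)
    m=cv2.morphologyEx(m,cv2.MORPH_OPEN,np.ones((3,3)));cs,_=cv2.findContours(m,cv2.RETR_EXTERNAL,cv2.CHAIN_APPROX_NONE)
    return max(cs,key=cv2.contourArea)[:,0,:].astype(float)
obs=[] # (tag-info, contour, z, R, key)
ax=(448,-383.5)
for tag in ("w1","w2","w3","w4","w6","w7"):
    im,d,i,p,rot=wload(tag); W=cloud("wrist",d,i)
    if tag in("w1","w2","w3"):
        obs.append((tag,i,contour_obj(W,ax,145,37),145,24.5,"spig")); obs.append((tag,i,contour_obj(W,ax,70,75),70,62,"axis"))
    if tag=="w4": obs.append((tag,i,contour_obj(W,ax,70,65),70,62,"axis"))
    if tag in("w6","w7"):
        for k in G:
            if tag=="w7" and k=="d": continue
            obs.append((tag,i,contour_hole(W,G[k],SL[k][2]),22,SL[k][2],k))
# prefilter by circ
def inl(i,q,z):
    P=ray_plane(q[:,0],q[:,1],z,i)[:,:2]; x0,y0,r,n=circ(P); e=abs(np.hypot(P[:,0]-x0,P[:,1]-y0)-r); return q[e<1.2]
obs=[(t,i,inl(i,q,z),z,R,k) for t,i,q,z,R,k in obs]
def rp(q,z,i,x):
    f,cx,cy,T=K("wrist",i); f=f*(1+x[6]); dxy=q-[cx,cy]; r=np.hypot(*dxy.T); th=r/f; s=np.sin(th)/r
    v=np.c_[dxy*s[:,None],np.cos(th)]; v=v@Ro.from_rotvec(x[3:6]).as_matrix().T
    Ti=np.linalg.inv(T); w=v@Ti[:3,:3].T; C=Ti[:3,3]+Ti[:3,:3]@x[:3]; return C+w*((z-C[2])/w[:,2])[:,None]
def cen(k,x):
    if k=="axis": return x[8:10]
    if k=="spig": return x[10:12]
    c,s=np.cos(x[14]),np.sin(x[14]); a=SL[k]; return x[12:14]+[c*a[0]-s*a[1],s*a[0]+c*a[1]]
def res(x):
    o=[]
    for t,i,q,z,R,k in obs:
        P=rp(q,z,i,x); c=cen(k,x); e=np.hypot(P[:,0]-c[0],P[:,1]-c[1])-(R-x[7]); o.append(e/np.sqrt(len(e))*5)
    pr=np.r_[x[:3]/2,x[3:6]/.01,x[6]/.01,(x[7]-.5)/.3]; return np.r_[np.concatenate(o),pr]
if __name__=="__main__":
    x0=np.r_[np.zeros(7),.5,448,-383.5,448,-383.5,492,325.5,-.03]
    r=least_squares(res,x0,loss="soft_l1"); x=r.x; np.save("cal.npy",x)
    print("cam t",x[:3].round(2),"rot mrad",(x[3:6]*1e3).round(1),"f",x[6].round(4),"shr",x[7].round(2));print("axis",x[8:10].round(2),"spig",x[10:12].round(2),"block",x[12:14].round(2),np.degrees(x[14]).round(2))
    for k in G: print(k,cen(k,x).round(2))
    for t,i,q,z,R,k in obs:
        P=rp(q,z,i,x);f=circ(P[:,:2]);print(t,k,(np.array(f[:2])-cen(k,x)).round(2),round(f[2]-R,2))
E
python3 cal.py
```

```text
cam t [ 0.16  0.44 -2.95] rot mrad [ 1.1 -4.3  5.5] f -0.0027 shr 0.66
axis [ 447.8  -383.48] spig [ 447.85 -383.51] block [490.96 325.24] -2.17
e [533.45 231.57]
d [536.93 323.5 ]
c [540.41 415.44]
a [443.26 281.01]
b [446.74 372.95]
w1 spig [0.2  0.06] -0.46
w1 axis [-0.17 -0.03] -0.35
w2 spig [ 0.04 -0.06] -0.44
w2 axis [ 0.3 -0. ] -0.44
w3 spig [ 0.08 -0.04] -0.04
w3 axis [ 0.4  -0.04] -0.06
w4 axis [0.13 0.05] -0.57
w6 e [-0.04  0.11] -0.92
w6 d [-0.25  0.05] -0.88
w6 c [-0.12  0.12] -0.93
w6 a [-0.02 -0.02] -0.81
w6 b [-0.19 -0.03] -0.79
w7 e [0.02 0.24] -1.11
w7 c [ 0.15 -0.29] -1.18
w7 a [0.25 0.24] -0.61
w7 b [ 0.29 -0.12] -0.8
```

```bash
cat > h2.py <<'E'
from cal import *
X=np.load("cal.npy")
def ccloud(d,i):
    f,cx,cy,T=K("wrist",i); f=f*(1+X[6]); v,u=np.mgrid[0:400,0:640]; dx,dy=u-cx,v-cy; r=np.hypot(dx,dy)+1e-9; t=np.tan(r/f)/r
    P=np.stack([dx*t*d,dy*t*d,d],-1)@Ro.from_rotvec(X[3:6]).as_matrix().T+X[:3]; Ti=np.linalg.inv(T); W=P@Ti[:3,:3].T+Ti[:3,3]; W[d<=0]=np.nan; return W
def ctop(tag,c,z,R,rmax=None,dz=5,W=None):
    im,d,i,p,rot=wload(tag); W=ccloud(d,i); q=contour_obj(W,c,z,rmax or R*1.5,dz); P=rp(q,z,i,X); f=circ(P[:,:2]); return np.round(f,2)
def pt(tag,u,v,z):
    im,d,i,p,rot=wload(tag); return rp(np.array([[u,v]],float),z,i,X)[0].round(2)
def tomove(tag_or_pose,target):
    """shift (cm) tx,ty for world target xy"""
    p,yaw=tag_or_pose; d=np.array(target[:2])-np.array(p[:2]); c,s=np.cos(yaw),np.sin(yaw); return np.round([(d[0]*c+d[1]*s)/10,(d[0]*s-d[1]*c)/10],2)
E
python3 - <<'E'
from h2 import *
for t in("w4","w6","w7"):
    p=wload(t)[3]; f=ctop(t,p[:2],p[2]-135,24.5); print(t,f,f[:2]-p[:2])
E
```

```text
w4 [ 446.14 -383.38   25.56  237.  ] [-1.80358934 -0.30360028]
w6 [596.74 322.63  25.47 237.  ] [-2.12801444 -0.50559093]
w7 [536.16 323.83  25.42 229.  ] [-1.72010853 -0.2993141 ]
```

```bash
python3 - <<'E'
from h2 import *
for t in("w3","w4","w7"):
    im,d,i,p,rot=wload(t); W=ccloud(d,i); Wr=cloud("wrist",d,i)
    for u,v in [(290,310),(360,310),(325,277),(300,280)]: print(t,(u,v),d[v,u].round(1),W[v,u].round(1),Wr[v,u].round(1),"rel",(W[v,u]-p).round(1))
print(ctop("w3",(448,-383.5),145,24.5))
E
```

```text
w3 (290, 310) 124.6 [ 447.5 -399.6  147.5] [ 448.1 -398.9  144.5] rel [  -1.   -16.  -131.8]
w3 (360, 310) 124.9 [ 447.8 -370.   147.1] [ 448.3 -369.5  144.2] rel [  -0.6   13.5 -132.2]
w3 (325, 277) 119.2 [ 430.7 -384.7  147.3] [ 431.2 -384.2  144.4] rel [ -17.8   -1.2 -132. ]
w3 (300, 280) 120.3 [ 432.5 -394.7  146.8] [ 433.1 -394.2  143.9] rel [ -16.   -11.1 -132.5]
w4 (290, 310) 127.3 [ 448.7 -399.4  275.2] [ 449.3 -398.7  272.3] rel [   0.7  -16.3 -134.1]
w4 (360, 310) 126.0 [ 448.  -369.4  276.2] [ 448.4 -368.8  273.3] rel [   0.    13.7 -133.1]
w4 (325, 277) 120.6 [ 430.9 -384.2  276.1] [ 431.4 -383.7  273.2] rel [ -17.1   -1.1 -133.2]
w4 (300, 280) 120.4 [ 431.9 -394.1  276.7] [ 432.6 -393.6  273.8] rel [ -16.   -11.1 -132.6]
w7 (290, 310) 127.5 [538.8 307.9 113.5] [539.5 308.6 110.6] rel [   0.9  -16.2 -134.3]
w7 (360, 310) 126.0 [538.  338.  114.7] [538.4 338.6 111.8] rel [ 1.000e-01  1.390e+01 -1.331e+02]
w7 (325, 277) 119.9 [520.5 323.2 115.2] [521.1 323.7 112.3] rel [ -17.4   -0.9 -132.6]
w7 (300, 280) 121.4 [522.5 313.1 114.3] [523.1 313.7 111.4] rel [ -15.4  -11.  -133.5]
[ 446.22 -383.55   24.56  177.  ]
```

```bash
cat > p.py <<'E'
s=open('cal.py').read()
s=s.replace('''obs=[(t,i,inl(i,q,z),z,R,k) for t,i,q,z,R,k in obs]''','''def zfix(i,q,z,k):
    if k not in SL: return np.full(len(q),float(z))
    P=ray_plane(q[:,0],q[:,1],22,i)[:,:2]; C=np.linalg.inv(i["world_to_cam"])[:2,3]; c=circ(P)[:2]
    far=((P-c)*(P-C)).sum(1)>0; return np.where(far,17.5,22.)
obs=[(t,i,inl(i,q,z),z,R,k) for t,i,q,z,R,k in obs]
obs=[(t,i,q,zfix(i,q,z,k),R,k) for t,i,q,z,R,k in obs]''')
s=s.replace("th=r/f;","th=r/f; th=th*(1+x[15]*th**2);").replace("(R-x[7])","R+x[7]*np.linalg.norm(P-np.linalg.inv(i['world_to_cam'])[:3,3],axis=1)/310")
s=s.replace("pr=np.r_[x[:3]/2,x[3:6]/.01,x[6]/.01,(x[7]-.5)/.3]","pr=np.r_[x[:2]/2,x[2]/.7,x[3:6]/.01,x[6]/.01,(x[7]-.5)/.2,x[15]/.02]").replace("325.5,-.03]","325.5,-.03,0]")
s=s.replace('"shr",x[7].round(2)','"shr",x[7].round(2),"k1",x[15]')
open('cal.py','w').write(s)
h=open('h2.py').read().replace("t=np.tan(r/f)/r","th=r/f; t=np.tan(th*(1+X[15]*th**2))/r"); open('h2.py','w').write(h)
E
python3 p.py; python3 cal.py; python3 - <<'E'
from h2 import *
print(ctop("w3",(448,-383.5),145,24.5),ctop("w3",(448,-383.5),165,7,14,5),ctop("w1",(448,-383.5),165,7,14,5),ctop("w2",(448,-383.5),165,7,14,5))
for t in("w4","w6","w7"):
    p=wload(t)[3]; f=ctop(t,p[:2],p[2]-135.5,24.5); print(t,f,f[:2]-p[:2])
E
```

```text
cam t [ 0.1   0.65 -2.44] rot mrad [ 2.4 -4.   5.5] f 0.0005 shr 0.62 k1 -0.01957215394804635
axis [ 447.99 -383.48] spig [ 447.79 -383.53] block [491.8  325.24] -2.15
e [534.31 231.58]
d [537.76 323.51]
c [541.22 415.45]
a [444.1 281. ]
b [447.56 372.94]
w1 spig [0.39 0.09] -0.61
w1 axis [-0.29 -0.04] -0.73
w2 spig [-0.06 -0.06] -0.59
w2 axis [ 0.02 -0.01] -0.81
w3 spig [-0.39 -0.04] -0.4
w3 axis [-0.1  -0.05] -0.62
w4 axis [-0.1   0.07] -0.92
w6 e [-0.21  0.08] -0.7
w6 d [-0.44  0.04] -0.72
w6 c [-0.26  0.24] -0.61
w6 a [0.34 0.02] -0.66
w6 b [ 0.12 -0.09] -0.66
w7 e [ 0.21 -0.04] -0.29
w7 c [0.18 0.06] -0.28
w7 a [ 0.03 -0.03] -0.28
w7 b [0.05 0.19] -0.45
[ 445.81 -383.64   24.07  184.  ] [ 444.   -383.66    7.75   74.  ] [ 449.56 -383.47    7.32   54.  ] [ 445.92 -383.77    7.41   43.  ]
w4 [ 445.98 -383.47   25.35  266.  ] [-1.96358934 -0.39360028]
w6 [596.59 322.5   25.25 250.  ] [-2.27801444 -0.63559093]
w7 [535.99 323.78  25.17 239.  ] [-1.89010853 -0.3493141 ]
```

```bash
cat > p.py <<'E'
s=open('cal.py').read()
s=s.replace("if k not in SL: return np.full(len(q),float(z))","if k not in SL: return znear(i,q,z,4)")
s=s.replace("def zfix(","""def znear(i,q,z,dz):
    P=ray_plane(q[:,0],q[:,1],z,i)[:,:2]; C=np.linalg.inv(i["world_to_cam"])[:2,3]; c=circ(P)[:2]
    return np.where(((P-c)*(P-C)).sum(1)<0,z-dz,float(z))
def zfix(""")
open('cal.py','w').write(s)
h=open('h2.py').read().replace("W=ccloud(d,i); q=contour_obj(W,c,z,rmax or R*1.5,dz); P=rp(q,z,i,X)","W=cloud('wrist',d,i); q=contour_obj(W,c,z,rmax or R*1.5,dz); q=inl(i,q,z); P=rp(q,znear(i,q,z,dz),i,X)").replace("dz=5","dz=4"); open('h2.py','w').write(h)
E
python3 p.py; python3 cal.py; python3 - <<'E'
from h2 import *
print(ctop("w3",(448,-383.5),145,24.5))
for t in("w4","w6","w7"):
    p=wload(t)[3]; f=ctop(t,p[:2],p[2]-135.5,24.5); print(t,f,f[:2]-p[:2])
E
```

```text
cam t [ 0.08 -0.35 -1.87] rot mrad [-0.1 -3.9  5.4] f -0.0025 shr 0.64 k1 -0.019142821386945306
axis [ 447.9  -383.48] spig [ 448.02 -383.53] block [491.44 325.24] -2.15
e [533.96 231.58]
d [537.4  323.51]
c [540.85 415.45]
a [443.74 280.99]
b [447.19 372.93]
w1 spig [0.11 0.01] -0.91
w1 axis [-0.05 -0.03] -0.7
w2 spig [-0.23  0.03] -0.78
w2 axis [ 0.02 -0.02] -0.77
w3 spig [-0.2  -0.01] -0.88
w3 axis [-0.32 -0.04] -0.65
w4 axis [-0.12  0.09] -0.87
w6 e [-0.09 -0.04] -0.65
w6 d [-0.29  0.04] -0.69
w6 c [-0.11  0.31] -0.55
w6 a [0.43 0.01] -0.67
w6 b [ 0.18 -0.07] -0.65
w7 e [ 0.09 -0.08] -0.23
w7 c [0.06 0.07] -0.25
w7 a [-0.08  0.02] -0.29
w7 b [-0.07  0.14] -0.48
[ 447.82 -383.54   23.62  196.  ]
w4 [ 446.87 -383.52   23.53  200.  ] [-1.07358934 -0.44360028]
w6 [597.38 322.58  23.54 195.  ] [-1.48801444 -0.55559093]
w7 [536.81 323.8   23.52 187.  ] [-1.07010853 -0.3293141 ]
```

```bash
python3 -m creep '40 -0.03 0.07 0 0;40 -0.03 0.07 0.5 0;40 -0.03 0.07 1 0;40 -0.03 0.07 1.3 0;40 -0.03 0.07 1.6 0;40 -0.03 0.07 1.8 0;40 -0.03 0.07 1.8 0'
```

```text
clock: 10.5
eef_pos: [538.5, 323.8, 229.1]
tcp_rot: [-3.141, -0.0, 1.57]
contact_force: [-0.0, -0.3, -3.6]
opening: 0.564
```

```bash
python3 -m creep '40 0 0 0.3 0;40 0 0 0.6 0;40 0 0 0.8 0;40 0 0 0.8 0;40 0 0 0.8 0'
```

```text
clock: 11.0
eef_pos: [538.5, 323.8, 222.6]
tcp_rot: [-3.141, -0.001, 1.57]
contact_force: [-4.9, -1.8, 14.1]
opening: 0.562
```

```bash
python3 -m creep '100 0 0 0 0;100 0 0 0 0;100 0 0 0 0;100 0 0 0 0;100 0 0 0 0;100 0 0 -3 0;100 0 0 -7 0;100 0 0 -12 0;100 0 0 -17 0;100 0 0 -18 0;100 0 0 -18 0;100 0 0 -18 0'
python3 - <<'E'
from h2 import *
wshot("w8"); print(ctop("w8",(537.5,323.5),87,24.5))
im,d,i,p,rot=wload("w8"); W=cloud("wrist",d,i); m=np.hypot(W[...,0]-537.5,W[...,1]-323.5)<20; print(np.nanpercentile(W[m][:,2],[50,90,97]))
E
```

```text
clock: 12.2
eef_pos: [538.2, 323.5, 401.2]
tcp_rot: [-3.14, 0.0, 1.57]
contact_force: [-0.4, 0.4, 0.9]
opening: 0.999
t 12.2 pos [538.2 323.5 401.2] rot [-3.14  0.    1.57] F [-0.4  0.4  0.9] open 0.999
[537.35 323.71  23.54 104.  ]
[307.68808981 316.17884644 318.01486191]
```

View pics/w8.png

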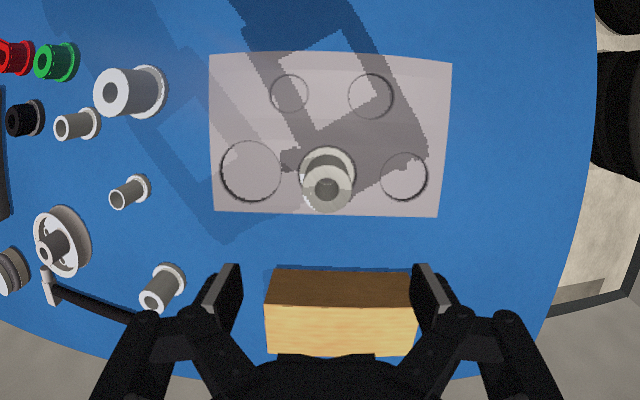

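D (327,185) sits in its recess. Next is the rim.

```bash
python3 -m creep '100 -4 1 0 0;100 -9 2 0 0;100 -14 3 0 0;100 -19 4 0 0;100 -24 5 0 0;100 -29 6 0 0;100 -34 7 2 0;100 -39 9 4 0;100 -43 10 6 0;100 -45.9 10 8 0;100 -45.9 10 8 0;100 -45.9 10 8 0;100 -45.9 10 8 0;100 -45.9 10 8 0'
python3 - <<'E'
from h2 import *
im,d,i=wshot("w9"); print(ctop("w9",(638,-135),68,23,32),ctop("w9",(638,-135),40,60,66))
E
```

```text
clock: 13.65
eef_pos: [637.6, -134.5, 320.9]
tcp_rot: [-3.139, 0.001, 1.572]
contact_force: [-0.7, 0.6, -0.5]
opening: 1.001
t 13.65 pos [ 637.6 -134.5  320.9] rot [-3.139e+00  1.000e-03  1.572e+00] F [-0.7  0.6 -0.5] open 1.001
[ 642.08 -132.     22.06  135.  ] [ 642.62 -131.96   59.73  273.  ]
```

View pics/w9.png

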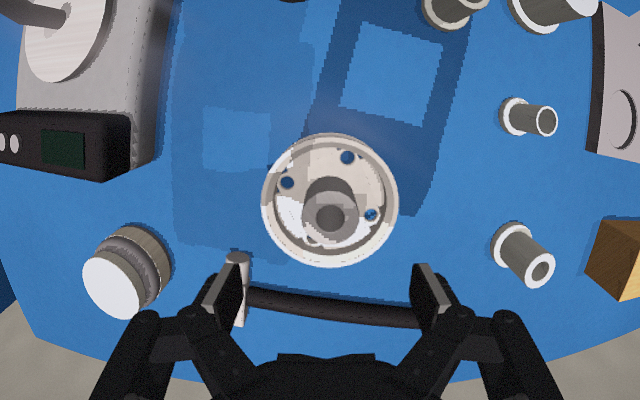

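```bash
python3 - <<'E'
from h2 import *
im,d,i,p,rot=wload("w9"); cv2.imwrite("pics/c5.png",cv2.resize(im[130:270,255:405],None,fx=4,fy=4,interpolation=cv2.INTER_CUBIC))
W=cloud("wrist",d,i)
for (u,v) in [(347,157),(287,183),(371,215)]:
    P=pt("w9",u,v,20); dd=P[:2]-[642.3,-132]; print(P,np.hypot(*dd).round(1),np.degrees(np.arctan2(dd[1],dd[0])).round(1))
print(W[150:165,300,2].round(0))
E
```

```text
[ 601.96 -117.03   20.  ] 43.0 159.6
[ 625.67 -171.41   20.  ] 42.8 -112.9
[657.19 -93.4   20.  ] 41.4 68.9
[38. 36. 36. 33. 35. 20. 19. 19. 18. 19. 20. 20. 19. 20. 18.]
```

View pics/c5.png

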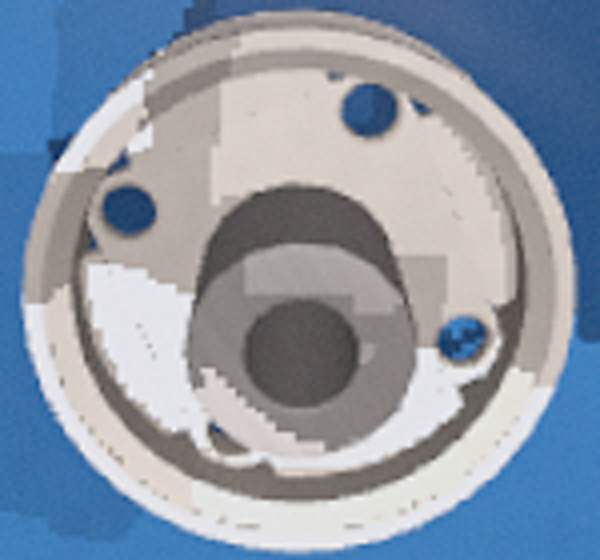

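```bash
python3 -m creep '68 0.24 0.43 0 0;68 0.24 0.43 2 0;68 0.24 0.43 4 0;68 0.24 0.43 6 0;68 0.24 0.43 6 0;68 0.24 0.43 6 0'
python3 - <<'E'
from h2 import *
im,d,i=wshot("w10"); print(ctop("w10",(642,-132),68,23,32),ctop("w10",(642,-132),40,60,66))
ax=np.array([447.9,-383.5])
for t in("w2","w3","w4"):
    im,d,i,p,rot=wload(t); W=cloud("wrist",d,i); r=np.hypot(W[...,0]-448,W[...,1]+383.5)
    m=(W[...,2]>94)&(W[...,2]<108)&(np.hypot(W[...,0]-406.5,W[...,1]+377)<9); v,u=np.nonzero(m)
    # tip: pixels at z>100
    z=W[m][:,2]; k=z>99; Q=rp(np.c_[u[k],v[k]].astype(float),102,i,X); c=(Q.min(0)+Q.max(0))/2; q=Q.mean(0)
    for c in (c,q): 
        D=c[:2]-ax; print(t,k.sum(),c.round(1),np.hypot(*D).round(1),np.degrees(np.arctan2(D[1],D[0])).round(2))
    im4=cv2.resize(im[100:220,260:400],None,fx=5,fy=5,interpolation=cv2.INTER_CUBIC); cv2.imwrite(f"pics/pin_{t}.png",im4)
E
```

```text
clock: 14.3
eef_pos: [642.2, -131.6, 261.6]
tcp_rot: [-3.139, 0.001, 1.572]
contact_force: [0.4, 0.3, 1.4]
opening: 0.677
t 14.3 pos [ 642.2 -131.6  261.6] rot [-3.139e+00  1.000e-03  1.572e+00] F [0.4 0.3 1.4] open 0.677
[ 642.2  -132.05   22.19  176.  ] [ 674.21 -132.2    53.35    7.  ]
w2 34 [ 404.6 -376.8  102. ] 43.8 171.19
w2 34 [ 405.  -376.9  102. ] 43.4 171.23
w3 110 [ 404.8 -376.9  102. ] 43.6 171.32
w3 110 [ 405.2 -376.9  102. ] 43.2 171.18
w4 36 [ 405.8 -377.7  102. ] 42.5 172.09
w4 36 [ 405.5 -377.3  102. ] 42.9 171.66
```

View pics/w10.png

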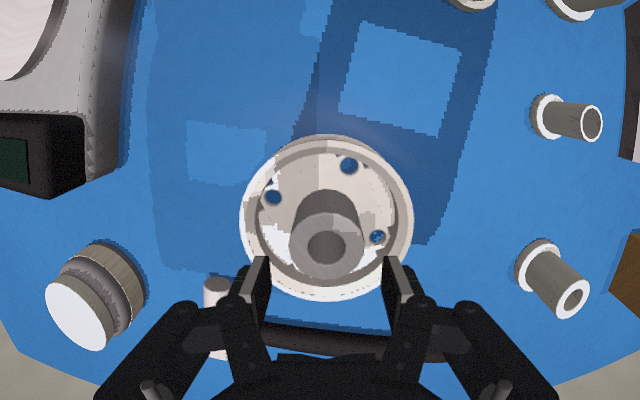

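View pics/pin_w4.png

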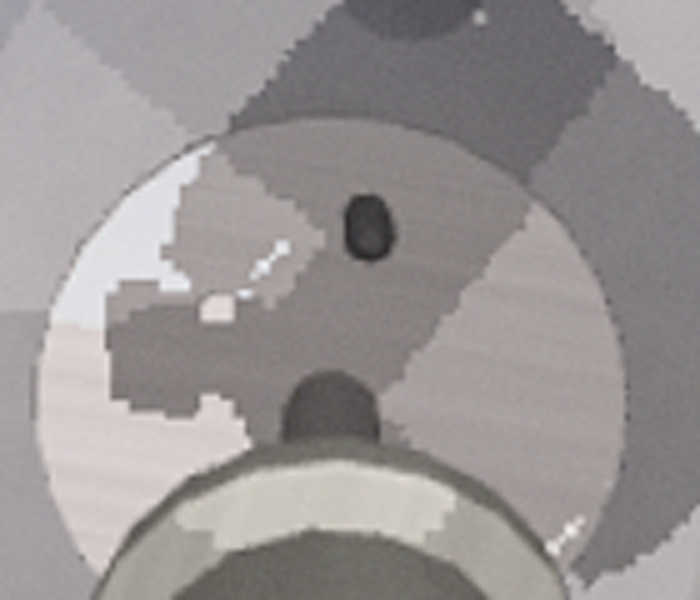

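View pics/pin_w3.png

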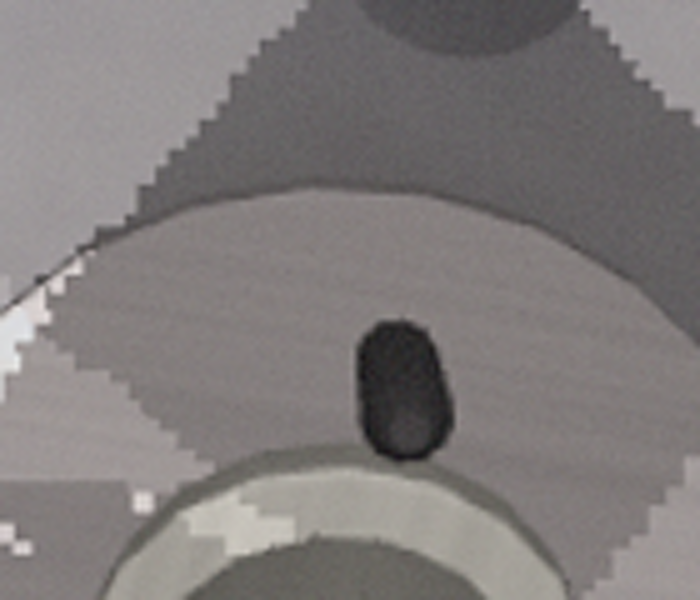

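```bash
python3 - <<'E'
from h2 import *
ax=np.array([447.9,-383.5])
for t,u,v,z in [("w3",340.8,183,102),("w3",339.6,170.5,70),("w4",334,148,102),("w4",333.7,143.5,70),("w2",337.8,153,102)]:
    c=pt(t,u,v,z); D=c[:2]-ax; print(t,z,c,np.hypot(*D).round(1),np.degrees(np.arctan2(D[1],D[0])).round(2))
for t,h in [("w9",[(347.5,157.5),(287.2,182.5),(370.8,214.5)])]:
    for u,v in h: print(pt(t,u,v,17),pt(t,u,v,20))
im,d,i,p,rot=wload("w10"); cv2.imwrite("pics/c6.png",cv2.resize(im[130:300,235:420],None,fx=3.5,fy=3.5,interpolation=cv2.INTER_CUBIC))
# panel rect with calibrated cloud
for tag in("w1","w2"):
    im,d,i,pos,rot=wload(tag);W=ccloud(d,i);r=np.hypot(W[...,0]-448,W[...,1]+384)
    m=(abs(W[...,2]-94)<3)&(r<200)&(r>75); m=cv2.morphologyEx(m.astype(np.uint8),cv2.MORPH_OPEN,np.ones((4,4)))>0
    print(tag,cv2.minAreaRect(W[m][:,:2].astype(np.float32)))
E
```

```text
w3 102 [ 404.27 -377.02  102.  ] 44.1 171.55
w3 70 [ 405.2  -376.33   70.  ] 43.3 170.47
w4 102 [ 405.81 -376.75  102.  ] 42.6 170.89
w4 70 [ 406.05 -376.3    70.  ] 42.5 170.24
w2 102 [ 407.33 -376.97  102.  ] 41.1 170.86
[ 602.95 -116.38   17.  ] [ 602.41 -116.58   20.  ]
[ 625.99 -171.61   17.  ] [ 625.2 -171.2   20. ]
[657.82 -93.16  17.  ] [656.68 -93.62  20.  ]
w1 ((601.9373779296875, -319.8551330566406), (0.0, 0.0), 0.0)
w2 ((nan, nan), (0.0, 0.0), 0.0)
```

View pics/c6.png

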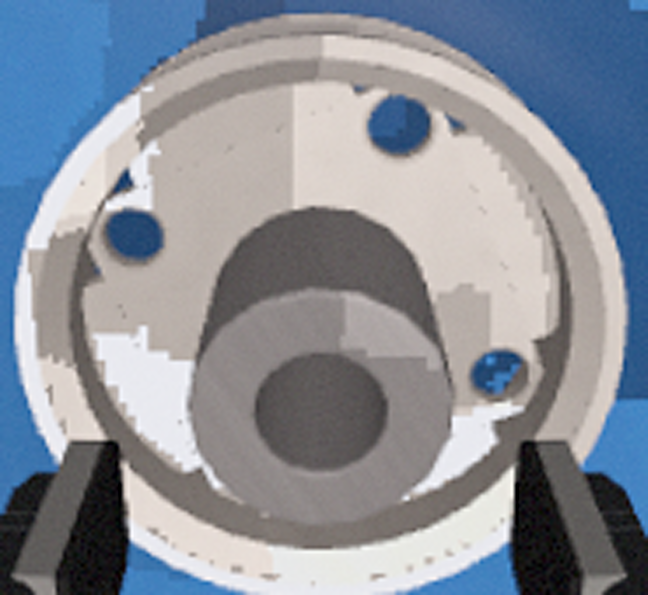

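```bash
python3 - <<'E'
from h2 import *
for t,h in [("w10",[(349,165.7),(273,196.6),(377.6,236.3)]),("w9",[(347.5,157.5),(287.2,182.5),(370.8,214.5)])]:
    P=np.array([pt(t,u,v,20)[:2] for u,v in h]); m=(P[1]+P[2])/2; d=P[2]-P[1]; e=P[0]-m
    print(P.tolist(),"mid",m,"pair",np.hypot(*d).round(1),np.degrees(np.arctan2(d[1],d[0])).round(2),"third",np.hypot(*e).round(1),np.degrees(np.arctan2(e[1],e[0])).round(2)-90)
E
```

```text
[[602.22, -116.61], [624.71, -171.28], [656.58, -93.63]] mid [ 640.645 -132.455] pair 83.9 67.69 third 41.6 67.59
[[602.41, -116.58], [625.2, -171.2], [656.68, -93.62]] mid [ 640.94 -132.41] pair 83.7 67.91 third 41.7 67.66
```

```bash
python3 -m creep '68 -0.05 -0.05 2 0;68 -0.05 -0.05 4 0;68 -0.05 -0.05 5.35 0;68 -0.05 -0.05 5.35 0;68 -0.05 -0.05 5.35 0;45 -0.05 -0.05 5.35 0;35 -0.05 -0.05 5.35 0;35 -0.05 -0.05 5.35 0;35 -0.05 -0.05 5.35 0;35 -0.05 -0.05 5.35 0;35 -0.05 -0.05 5.35 0' 110
python3 - <<'E'
from h2 import *
s=st();print(s['wrist_torque'])
E
```

```text
clock: 15.45
eef_pos: [642.5, -132.3, 210.7]
tcp_rot: [3.141, 0.001, 1.572]
contact_force: [-2.7, 1.3, 6.7]
opening: 0.51
t 15.45 pos [ 642.5 -132.3  210.7] rot [3.141e+00 1.000e-03 1.572e+00] F [-2.7  1.3  6.7] open 0.51
[0.41737165 0.30204125 0.11884421]
```

```bash
python3 -m creep '35 0 0 -1 0;35 0 0 -3 0;35 0 0 -6 0;35 0 0 -10 0;35 0 0 -14 0;35 0 0 -18 0;35 0 0 -20 0;35 0 0 -20 0;35 0 0 -20 0;35 0 0 -20 0'
python3 - <<'E'
from h2 import *
wshot("w11")
E
```

```text
clock: 16.45
eef_pos: [641.5, -131.9, 408.5]
tcp_rot: [-3.139, 0.001, 1.572]
contact_force: [0.8, 0.9, -8.6]
opening: 0.507
t 16.45 pos [ 641.5 -131.9  408.5] rot [-3.139e+00  1.000e-03  1.572e+00] F [ 0.8  0.9 -8.6] open 0.507
```

View pics/w11.png

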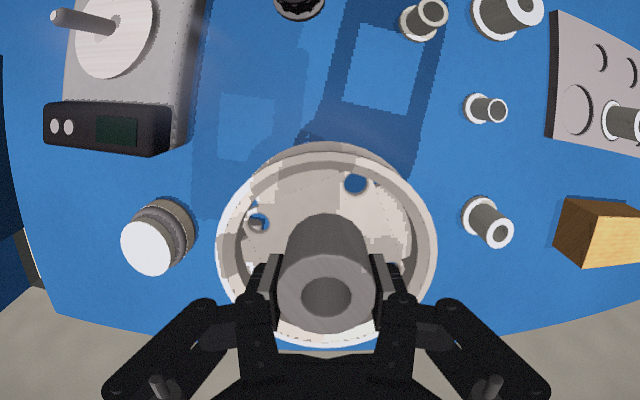

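```bash
python3 - <<'E'
from h2 import *
im,d,i,p,rot=wload("w11"); cv2.imwrite("pics/c7.png",cv2.resize(im[135:355,210:445],None,fx=2.7,fy=2.7,interpolation=cv2.INTER_CUBIC))
W=cloud("wrist",d,i)
for u,v in [(300,290),(350,290),(300,160),(340,150),(240,230),(330,335)]: print((u,v),(W[v,u]-p).round(1))
f=ctop("w11",p[:2],p[2]-142.7,23); print(f,f[:2]-p[:2])
E
```

```text
(300, 290) [  -5.3  -11.6 -143.3]
(350, 290) [  -4.8   10.3 -144.2]
(300, 160) [ -56.7  -12.3 -171.2]
(340, 150) [ -56.5    7.4 -202.8]
(240, 230) [ -15.1  -48.3 -185.6]
(330, 335) [  51.5    2.4 -175.3]
[ 640.67 -132.4    22.03  180.  ] [-0.83947032 -0.51810854]
```

View pics/c7.png

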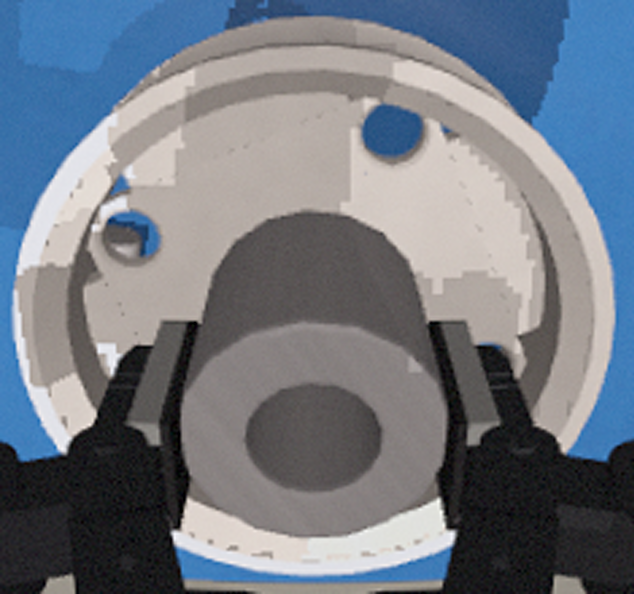

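```bash
python3 - <<'E'
from h2 import *
def plane(tag,zt,c):
    im,d,i,p,rot=wload(tag); W=ccloud(d,i); r=np.hypot(W[...,0]-c[0],W[...,1]-c[1])
    m=(r>51.5)&(r<59)&(abs(W[...,2]-zt)<7)
    P=W[m]; A=np.c_[P[:,:2]-c,np.ones(len(P))]; 
    for _ in range(4):
        s=np.linalg.lstsq(A,P[:,2],rcond=None)[0]; e=abs(A@s-P[:,2]); k=e<1.5; A,P=A[k],P[k]
    print(tag,len(P),"slope deg x,y",np.degrees(s[:2]).round(2),"z0",s[2].round(1), "expect",zt)
plane("w9",40,(642,-132)); plane("w10",40,(642,-132)); p=wload("w11")[3]; plane("w11",p[2]-170.7,p[:2]+[-.8,-.4])
z=p[2]-190.7
a=pt("w11",355.6,183.5,z);b=pt("w11",258.5,222.8,z); c=p[:2]+[-.84,-.4]
for q in(a,b): D=q[:2]-c; print(q,np.hypot(*D).round(1),np.degrees(np.arctan2(D[1],D[0])).round(2))
d=b-a; print("a-b",np.hypot(*d[:2]).round(1),(np.degrees(np.arctan2(d[1],d[0]))+135).round(2)); print("rot",wload("w11")[4])
E
```

```text
w9 1730 slope deg x,y [0.15 0.53] z0 39.7 expect 40
w10 2431 slope deg x,y [0.05 0.5 ] z0 39.7 expect 40
w11 3540 slope deg x,y [-0.08  0.48] z0 237.4 expect 237.8251050744937
[ 600.7  -116.73  217.83] 42.9 158.74
[ 623.62 -171.45  217.83] 42.7 -113.52
a-b 59.3 67.73
rot [-3.13886599e+00  7.47249540e-04  1.57239028e+00]
```

```bash
python3 -m creep '35 -2 -1.5 0 -1;35 -5 -4 0 -2;35 -9 -7 0 -4;35 -13 -10 0 -6;35 -17 -13 0 -8;35 -21 -16 0 -10;35 -24 -18.5 0 -12;35 -25.07 -19.33 0 -12.85;35 -25.07 -19.33 0 -12.85;35 -25.07 -19.33 0 -12.85;35 -25.07 -19.33 0 -12.85;35 -25.07 -19.33 0 -12.85;35 -25.07 -19.33 0 -12.85'
python3 - <<'E'
from h2 import *
wshot("w12"); im,d,i,p,rot=wload("w12"); f=ctop("w12",p[:2],p[2]-142.7,23); print(f,f[:2]-p[:2])
print(np.degrees(rot[2]-1.5724))
E
```

```text
clock: 17.8
eef_pos: [449.3, -382.2, 409.0]
tcp_rot: [-3.139, -0.0, 1.798]
contact_force: [0.2, -0.5, -7.5]
opening: 0.505
t 17.8 pos [ 449.3 -382.2  409. ] rot [-3.139 -0.     1.798] F [ 0.2 -0.5 -7.5] open 0.505
[ 448.42 -383.09   22.09  167.  ] [-0.84038345 -0.85314699]
12.912417784220768
```

View pics/w12.png

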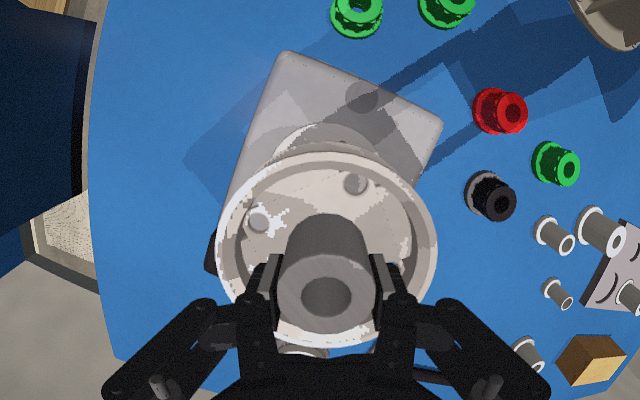

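```bash
python3 -m creep '35 -0.03 -0.06 1 0;35 -0.03 -0.06 2 0;35 -0.03 -0.06 3 0;35 -0.03 -0.06 3.5 0;35 -0.03 -0.06 4 0;35 -0.03 -0.06 4.4 0;35 -0.03 -0.06 4.4 0;35 -0.03 -0.06 4.4 0'
```

```text
clock: 18.65
eef_pos: [448.6, -382.9, 365.2]
tcp_rot: [-3.139, 0.0, 1.798]
contact_force: [-0.2, -0.0, -6.6]
opening: 0.511
```

```bash
python3 -m creep '35 0 0 1 0;35 0 0 2 0;35 0 0 3 0;35 0 0 4 0;35 0 0 5 0;35 0 0 5.8 0;35 0 0 5.8 0;35 0 0 5.8 0'
```

```text
clock: 19.45
eef_pos: [448.5, -383.0, 307.1]
tcp_rot: [-3.139, -0.0, 1.798]
contact_force: [-0.6, 0.4, -7.0]
opening: 0.51
```

```bash
python3 -m creep '35 0 0 0.4 0;35 0 0 0.8 0;35 0 0 1.1 0;35 0 0 1.4 0;35 0 0 1.6 0;35 0 0 1.6 0'
python3 - <<'E'
from h2 import *
wshot("w13")
im=cv2.imread("pics/w13.png"); cv2.imwrite("pics/c8.png",cv2.resize(im[135:355,210:445],None,fx=2.7,fy=2.7,interpolation=cv2.INTER_CUBIC))
E
```

```text
clock: 20.05
eef_pos: [448.4, -382.9, 290.8]
tcp_rot: [-3.138, -0.0, 1.798]
contact_force: [-0.4, 0.5, -7.4]
opening: 0.507
t 20.05 pos [ 448.4 -382.9  290.8] rot [-3.138 -0.     1.798] F [-0.4  0.5 -7.4] open 0.507
```

View pics/c8.png

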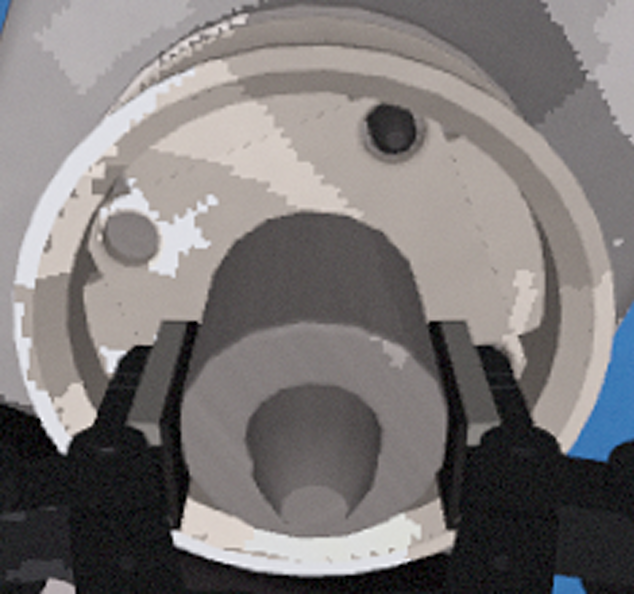

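The pin shows dark inside the rim hole at (392,128) in the crop, with no contact force, so I continue down to seat the rim.

```bash
python3 -m creep '35 0 0 0.3 0;35 0 0 0.6 0;35 0 0 0.8 0;35 0 0 0.95 0;35 0 0 1.1 0;35 0 0 1.1 0'
```

```text
clock: 20.7
eef_pos: [448.3, -382.9, 280.7]
tcp_rot: [-3.138, -0.0, 1.798]
contact_force: [-3.4, 2.8, 2.5]
opening: 0.507
```

```bash
python3 -m creep '35 0 0 0.15 0;35 0 0 0.15 0;62 0 0 0.1 0;66 0 0 0 0;66 0 0 0 0;66 0 0 0 0'
python3 - <<'E'
from h2 import *
wshot("w14")
E
```

```text
clock: 21.3
eef_pos: [448.5, -383.1, 280.9]
tcp_rot: [-3.139, 0.0, 1.798]
contact_force: [-0.1, 0.2, -0.6]
opening: 0.662
t 21.3 pos [ 448.5 -383.1  280.9] rot [-3.139  0.     1.798] F [-0.1  0.2 -0.6] open 0.662
```

View pics/w14.png

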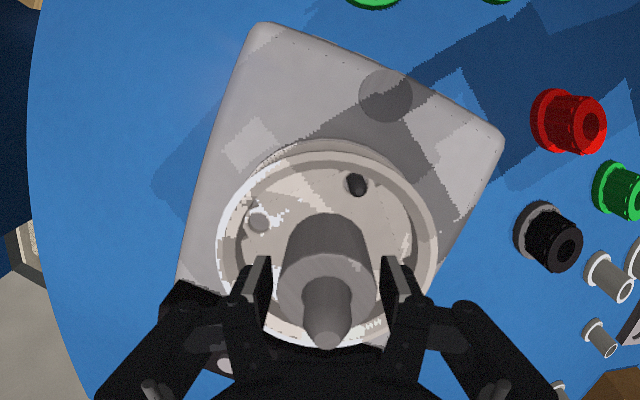

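```bash
python3 -m creep '66 0 0 -3 0;66 0 0 -7 0;80 0 0 -11 0;100 3 0.4 -14 3;100 7 0.8 -14 6;100 12 1.4 -12 9;100 16 2 -10 13;100 20 2.4 -7 13;100 21.6 2.58 -5 13;100 21.6 2.58 -5 13;100 21.6 2.58 -5 13;100 21.6 2.58 -5 13;100 21.6 2.58 -5 13'
python3 - <<'E'
from h2 import *
im,d,i=wshot("w15"); p=wload("w15")[3]; W=cloud("wrist",d,i)
print(ctop("w15",(425,-166),56,25,36)); m=np.hypot(W[...,0]-425,W[...,1]+166)<60; print(np.nanpercentile(W[m][:,2],[50,95,99]))
E
```

```text
clock: 22.65
eef_pos: [425.8, -167.8, 331.7]
tcp_rot: [-3.141, 0.001, 1.57]
contact_force: [0.8, -0.8, -0.2]
opening: 1.001
t 22.65 pos [ 425.8 -167.8  331.7] rot [-3.141e+00  1.000e-03  1.570e+00] F [ 0.8 -0.8 -0.2] open 1.001
[ 426.8  -164.91   23.13  127.  ]
[222.08070376 252.57503468 256.31576367]
```

View pics/w15.png

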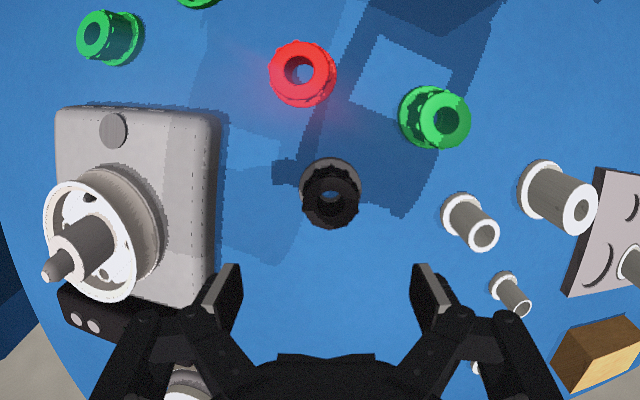

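```bash
python3 -m creep '100 0.29 0.1 3 0;100 0.29 0.1 7 0;100 0.29 0.1 11 0;100 0.29 0.1 14.2 0;100 0.29 0.1 14.2 0;100 0.29 0.1 14.2 0;70 0.29 0.1 14.2 0;45 0.29 0.1 14.2 0;40 0.29 0.1 14.2 0;40 0.29 0.1 14.2 0;40 0.29 0.1 14.2 0;40 0.29 0.1 14.2 0;40 0.29 0.1 14.2 0;40 0.29 0.1 14.2 0' 80
```

```text
clock: 24.1
eef_pos: [427.1, -165.2, 191.5]
tcp_rot: [3.14, 0.002, 1.57]
contact_force: [-3.0, -0.0, 17.7]
opening: 0.552
```

```bash
python3 -m creep '40 0 0 -1 0;40 0 0 -4 0;40 0 0 -8 0;40 0 0 -12 0;40 0 0 -16 0;40 0 0 -20 0;40 0 0 -20 0;40 0 0 -20 0;40 0 0 -20 0'
python3 - <<'E'
from h2 import *
im,d,i=wshot("w16"); p=wload("w16")[3]; W=cloud("wrist",d,i)
for u,v in [(300,290),(350,290),(290,300),(330,270)]: print((u,v),(W[v,u]-p).round(1))
E
```

```text
clock: 25.0
eef_pos: [426.1, -164.5, 390.5]
tcp_rot: [-3.141, 0.002, 1.57]
contact_force: [-0.4, -0.2, -4.0]
opening: 0.553
t 25.0 pos [ 426.1 -164.5  390.5] rot [-3.141e+00  2.000e-03  1.570e+00] F [-0.4 -0.2 -4. ] open 0.553
(300, 290) [  -9.5  -11.  -136.9]
(350, 290) [ -10.     9.5 -136.2]
(290, 300) [  -4.   -15.5 -137.3]
(330, 270) [ -19.8    1.2 -136.1]
```

View pics/w16.png

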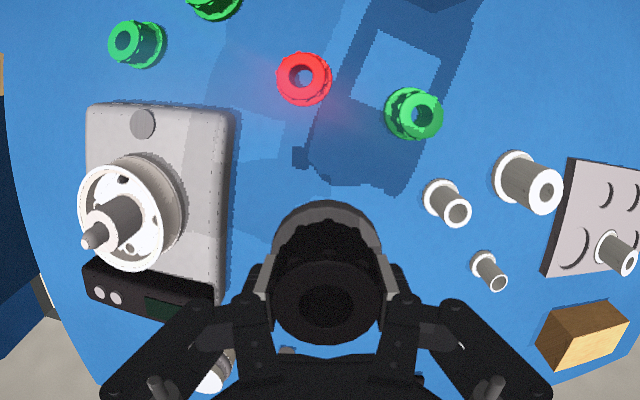

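```bash
python3 - <<'E'
from h2 import *
im,d,i,p,rot=wload("w16"); f=ctop("w16",p[:2],p[2]-136,25); print(f,f[:2]-p[:2])
g=f[:2]-p[:2]; print(tomove((p,rot[2]),np.array([447.9,-383.5])-g))
E
```

```text
[ 425.56 -165.15   23.23  190.  ] [-0.53044745 -0.69236485]
[-21.83   2.26]
```

```bash
python3 -m creep '40 -2 0.2 -1 0;40 -6 0.6 -1 0;40 -10.5 1.1 -1 0;40 -15 1.5 -1 0;40 -19 2 -1 0;40 -21 2.2 -1 0;40 -21.83 2.26 -1 0;40 -21.83 2.26 -1 0;40 -21.83 2.26 -1 0;40 -21.83 2.26 -1 0;40 -21.83 2.26 -1 0'
python3 - <<'E'
from h2 import *
wshot("w17"); im,d,i,p,rot=wload("w17"); f=ctop("w17",p[:2],p[2]-136,25); print(f,f[:2]-p[:2])
E
```

```text
clock: 26.15
eef_pos: [448.6, -381.7, 400.5]
tcp_rot: [-3.14, 0.001, 1.571]
contact_force: [0.6, 0.5, -3.1]
opening: 0.548
t 26.15 pos [ 448.6 -381.7  400.5] rot [-3.140e+00  1.000e-03  1.571e+00] F [ 0.6  0.5 -3.1] open 0.548
[ 447.93 -382.42   23.22  189.  ] [-0.65521967 -0.67295941]
```

View pics/w17.png

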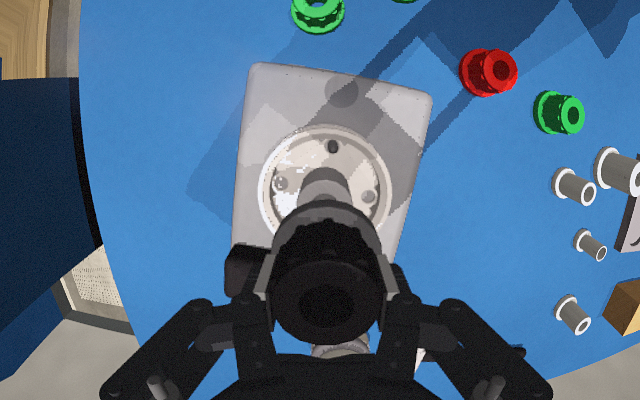

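```bash
python3 -m creep '40 -0.11 0 1 0;40 -0.11 0 2 0;40 -0.11 0 3.2 0;40 -0.11 0 3.8 0;40 -0.11 0 4.5 0;40 -0.11 0 5 0;40 -0.11 0 5.5 0;40 -0.11 0 5.5 0;40 -0.11 0 5.5 0'
```

```text
clock: 27.1
eef_pos: [448.6, -383.2, 345.8]
tcp_rot: [-3.141, 0.002, 1.571]
contact_force: [-0.2, 0.1, -3.6]
opening: 0.552
```

```bash
python3 -m creep '40 0 0 0.4 0;40 0 0 0.8 0;40 0 0 1.1 0;40 0 0 1.3 0;40 0 0 1.5 0;40 0 0 1.5 0'
```

```text
clock: 27.7
eef_pos: [448.6, -383.1, 330.4]
tcp_rot: [-3.14, 0.001, 1.571]
contact_force: [0.0, -0.3, -3.5]
opening: 0.549
```

```bash
python3 -m creep '40 0 0 0.15 0;40 0 0 0.25 0;40 0 0 0.25 0'
```

```text
clock: 28.0
eef_pos: [448.6, -383.3, 329.6]
tcp_rot: [-3.141, 0.002, 1.571]
contact_force: [-4.1, 2.9, 11.6]
opening: 0.55
```

Contact came at 329.6, about where the geometry puts it, so I release, rise and look.

```bash
python3 -m creep '60 0 0 0 0;100 0 0 0 0;100 0 0 0 0;100 0 0 0 0;100 0 0 -3 0;100 0 0 -8 0;100 0 0 -10 0;100 0 0 -10 0;100 0 0 -10 0'
python3 - <<'E'
from h2 import *
im,d,i=wshot("w18"); print(ctop("w18",(447.9,-383.5),194,25)); W=cloud("wrist",d,i); m=np.hypot(W[...,0]-447,W[...,1]+383)<22; print(np.nanpercentile(W[m][:,2],[50]))
im,d=grab_frame("scene"); cv2.imwrite("pics/s1.png",im); cv2.imwrite("pics/s1c.png",cv2.resize(im[90:260,160:380],None,fx=3.6,fy=3.5,interpolation=cv2.INTER_CUBIC))
im,d=grab_frame("top"); cv2.imwrite("pics/t1.png",im)
E
```

```text
clock: 28.9
eef_pos: [448.6, -382.9, 429.4]
tcp_rot: [-3.141, 0.002, 1.571]
contact_force: [-0.2, -0.9, -0.6]
opening: 1.003
t 28.9 pos [ 448.6 -382.9  429.4] rot [-3.141e+00  2.000e-03  1.571e+00] F [-0.2 -0.9 -0.6] open 1.003
[ 447.28 -384.43   23.24  146.  ]
[334.23195386]
```

View pics/w18.png

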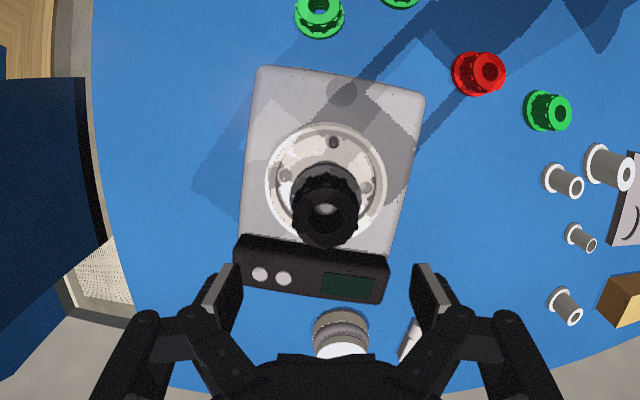

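View pics/s1c.png

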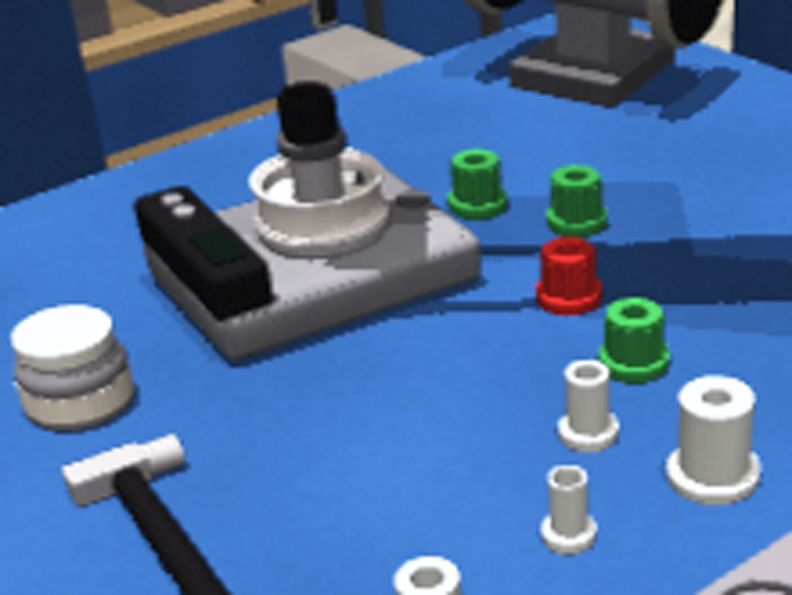

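View pics/t1.png

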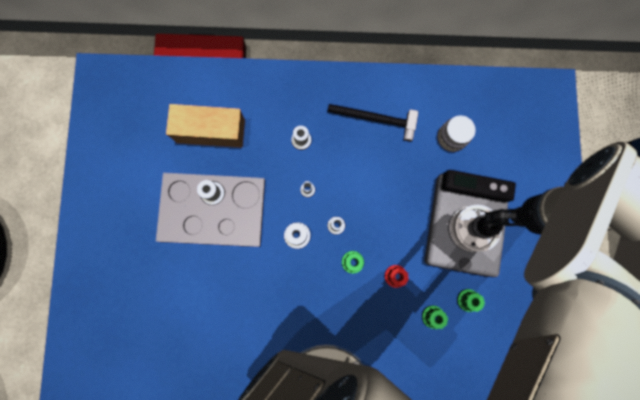

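```bash
python3 -m creep '100 3 0 0 0;100 8 0 0 0;100 13 0 0 0;100 18 0 2 0;100 23 0.2 4 0;100 28 0.2 6 0;100 33 0.2 8 0;100 36 0.24 10 0;100 36 0.24 10 0;100 36 0.24 10 0;100 36 0.24 10 0'
python3 - <<'E'
from h2 import *
im,d,i=wshot("w19"); p,rot=wload("w19")[3:5]
f=ctop("w19",(451,-24),65,17.5,30); print(f,tomove((p,rot[2]),f))
E
```

```text
clock: 30.15
eef_pos: [450.7, -23.4, 327.9]
tcp_rot: [-3.139, 0.0, 1.571]
contact_force: [-0.3, 0.5, -0.8]
opening: 0.998
t 30.15 pos [450.7 -23.4 327.9] rot [-3.139  0.     1.571] F [-0.3  0.5 -0.8] open 0.998
[455.04 -22.09  16.59  78.  ] [0.13 0.43]
```

View pics/w19.png

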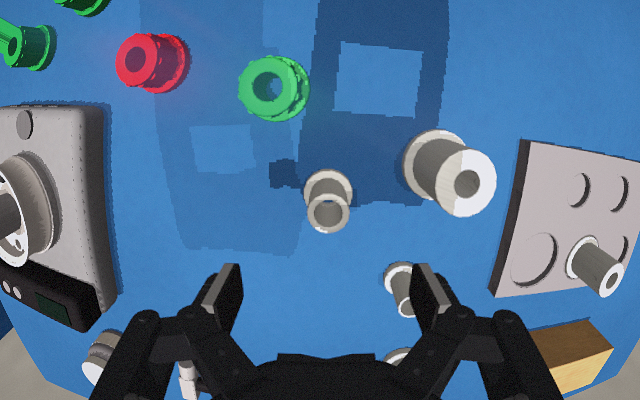

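```bash
python3 -m creep '75 0.13 0.43 3 0;75 0.13 0.43 7 0;75 0.13 0.43 11 0;75 0.13 0.43 12.8 0;75 0.13 0.43 12.8 0;75 0.13 0.43 12.8 0;40 0.13 0.43 12.8 0;25 0.13 0.43 12.8 0;25 0.13 0.43 12.8 0;25 0.13 0.43 12.8 0;25 0.13 0.43 12.8 0;25 0.13 0.43 12.8 0;25 0.13 0.43 12.8 0' 70
```

```text
clock: 31.5
eef_pos: [455.6, -22.7, 201.8]
tcp_rot: [3.141, 0.001, 1.57]
contact_force: [-1.4, -1.7, 11.2]
opening: 0.397
```

```bash
python3 -m creep '25 0 0 -1 0;25 0 0 -4 0;25 0 0 -8 0;25 0 0 -12 0;25 0 0 -15 0;25 0 0 -15 0;25 0 0 -15 0;25 0 0 -15 0'
python3 - <<'E'
from h2 import *
im,d,i=wshot("w20"); p,rot=wload("w20")[3:5]; W=cloud("wrist",d,i)
for u,v in [(325,270),(303,290),(350,290)]: print((u,v),(W[v,u]-p).round(1))
f=ctop("w20",p[:2],p[2]-135,17.5); print(f,f[:2]-p[:2])
E
```

```text
clock: 32.3
eef_pos: [454.8, -22.5, 351.2]
tcp_rot: [-3.141, 0.001, 1.57]
contact_force: [0.1, 0.5, -1.6]
opening: 0.394
t 32.3 pos [454.8 -22.5 351.2] rot [-3.141e+00  1.000e-03  1.570e+00] F [ 0.1  0.5 -1.6] open 0.394
(325, 270) [ -17.6   -0.6 -139.7]
(303, 290) [  -8.3   -9.8 -138.6]
(350, 290) [  -8.9    9.7 -137.8]
[455.28 -23.18  17.04  85.  ] [ 0.46603322 -0.66714401]
```

View pics/w20.png

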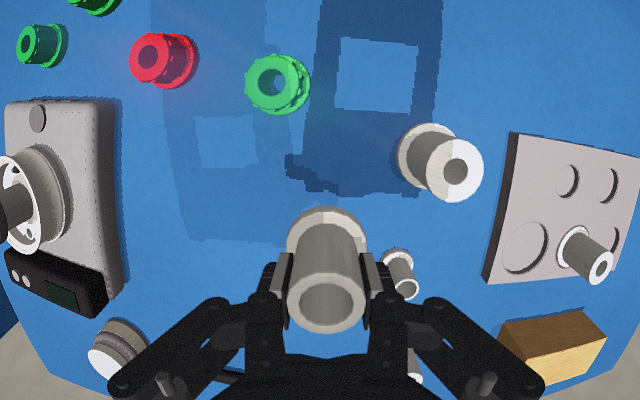

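```bash
python3 - <<'E'
from h2 import *
p,rot=wload("w20")[3:5]
for z in(136,137,138):
    f=ctop("w20",p[:2],p[2]-z,17.5); print(z,f,f[:2]-p[:2])
g=np.array([-0.9,-.5]); b=cen("b",X); print(b,tomove((p,rot[2]),b-g))
E
```

```text
136 [453.84 -23.06  16.25 112.  ] [-0.97396678 -0.54714401]
137 [454.28 -23.04  16.57 119.  ] [-0.53396678 -0.52714401]
138 [454.66 -23.12  17.01 126.  ] [-0.15396678 -0.60714401]
[447.19272988 372.92839026] [39.59 -0.69]
```

```bash
python3 -m creep '25 2 0 0 0;25 6 -0.2 0 0;25 11 -0.3 0 0;25 16 -0.4 0 0;25 21 -0.5 0 0;25 26 -0.6 0 0;25 31 -0.7 0 0;25 36 -0.7 0 0;25 39 -0.7 2 0;25 39.59 -0.7 5 0;25 39.59 -0.7 8 0;25 39.59 -0.7 11 0;25 39.59 -0.7 11 0;25 39.59 -0.7 11 0;25 39.59 -0.7 11 0'
python3 - <<'E'
from h2 import *
im,d,i=wshot("w21"); p,rot=wload("w21")[3:5]
for z in(136,137,138):
    f=ctop("w21",p[:2],p[2]-z,17.5); print(z,f[:3],f[:2]-p[:2])
E
```

```text
clock: 33.85
eef_pos: [448.4, 373.6, 241.6]
tcp_rot: [-3.141, -0.0, 1.57]
contact_force: [-0.5, -0.1, -1.0]
opening: 0.397
t 33.85 pos [448.4 373.6 241.6] rot [-3.141 -0.     1.57 ] F [-0.5 -0.1 -1. ] open 0.397
136 [447.47 373.11  16.24] [-0.89170947 -0.45688639]
137 [447.76 373.11  16.63] [-0.60170947 -0.45688639]
138 [448.2  373.16  17.04] [-0.16170947 -0.40688639]
```

View pics/w21.png

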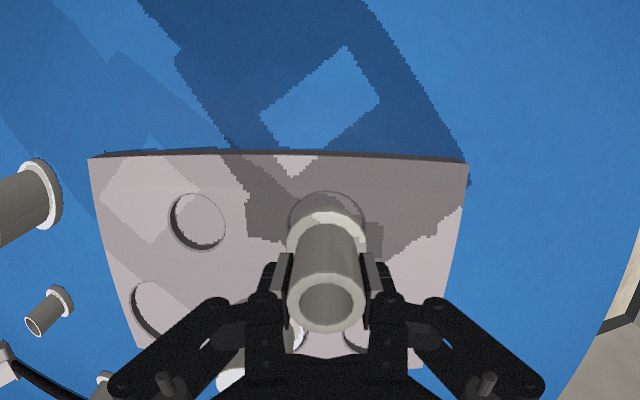

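```bash
python3 -m creep '25 -0.02 -0.05 0.4 0;25 -0.02 -0.05 0.8 0;25 -0.02 -0.05 1.2 0;25 -0.02 -0.05 1.6 0;25 -0.02 -0.05 2 0;25 -0.02 -0.05 2.2 0;25 -0.02 -0.05 2.2 0'
```

```text
clock: 34.6
eef_pos: [447.8, 373.3, 219.4]
tcp_rot: [-3.141, -0.0, 1.57]
contact_force: [0.6, 0.8, -1.1]
opening: 0.394
```

```bash
python3 -m creep '25 0 0 0.3 0;25 0 0 0.5 0;25 0 0 0.65 0;25 0 0 0.75 0;25 0 0 0.75 0'
```

```text
clock: 35.1
eef_pos: [447.8, 373.4, 213.8]
tcp_rot: [-3.141, -0.0, 1.57]
contact_force: [-6.6, -4.2, 21.5]
opening: 0.393
```

```bash
python3 -m creep '60 0 0 0 0;75 0 0 0 0;75 0 0 0 0;75 0 0 -3 0;75 0 0 -8 0;90 0 0 -13 0;90 0 2 -16 0;90 0 4 -16 0;90 0 4 -16 0;90 0 4 -16 0'
python3 - <<'E'
from h2 import *
im,d,i=wshot("w22"); print(ctop("w22",(447.2,373),77,17.5,30))
E
```

```text
clock: 36.1
eef_pos: [487.6, 373.0, 373.0]
tcp_rot: [-3.14, 0.001, 1.569]
contact_force: [-0.1, 1.1, -0.1]
opening: 0.9
t 36.1 pos [487.6 373.  373. ] rot [-3.140e+00  1.000e-03  1.569e+00] F [-0.1  1.1 -0.1] open 0.9
[447.02 373.43  16.67  84.  ]
```

View pics/w22.png

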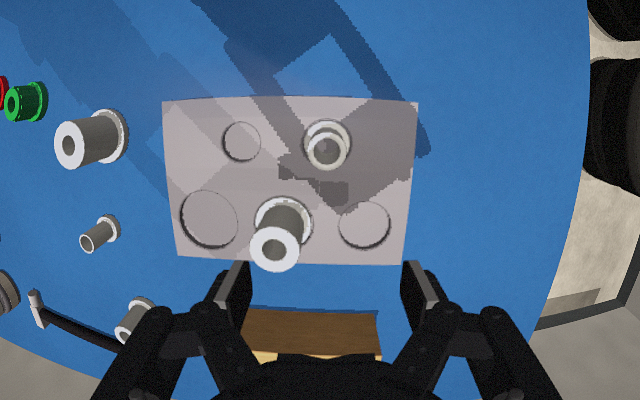

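B (327,145) and D (275,247) are in their own recesses. Next is A.

```bash
python3 -m creep '90 -3 0.6 0 0;90 -8 1.6 0 0;90 -13 2.6 0 0;90 -18 3.6 0 0;90 -23 4.6 0 0;90 -27 5.6 2 0;90 -31.3 6.5 4.8 0;90 -31.3 6.5 4.8 0;90 -31.3 6.5 4.8 0;90 -31.3 6.5 4.8 0;90 -31.3 6.5 4.8 0'
python3 - <<'E'
from h2 import *
im,d,i=wshot("w23"); p,rot=wload("w23")[3:5]
f=ctop("w23",(553,60),60,14,28); print(f,tomove((p,rot[2]),f))
E
```

```text
clock: 37.25
eef_pos: [551.8, 61.3, 325.4]
tcp_rot: [-3.14, 0.001, 1.571]
contact_force: [0.1, 0.9, 0.6]
opening: 0.899
t 37.25 pos [551.8  61.3 325.4] rot [-3.140e+00  1.000e-03  1.571e+00] F [0.1 0.9 0.6] open 0.899
[555.55  60.18  13.21  76.  ] [-0.11  0.38]
```

View pics/w23.png

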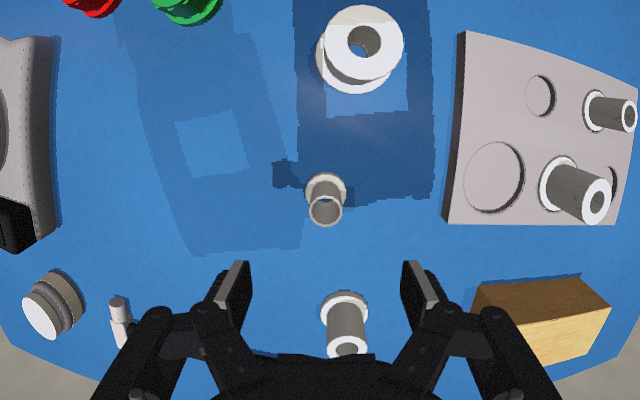

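```bash
python3 -m creep '70 -0.11 0.38 3 0;70 -0.11 0.38 7 0;70 -0.11 0.38 11 0;70 -0.11 0.38 13 0;70 -0.11 0.38 13 0;70 -0.11 0.38 13 0;35 -0.11 0.38 13 0;15 -0.11 0.38 13 0;15 -0.11 0.38 13 0;15 -0.11 0.38 13 0;15 -0.11 0.38 13 0;15 -0.11 0.38 13 0;15 -0.11 0.38 13 0;15 -0.11 0.38 13 0' 70
```

```text
clock: 38.7
eef_pos: [556.1, 60.2, 197.3]
tcp_rot: [3.14, 0.0, 1.571]
contact_force: [-1.1, 1.4, 8.0]
opening: 0.309
```

```bash
python3 -m creep '15 0 0 -1 0;15 0 0 -4 0;15 0 0 -8 0;15 0 0 -12 0;15 0 0 -15 0;15 0 0 -15 0;15 0 0 -15 0;15 0 0 -15 0'
python3 - <<'E'
from h2 import *
im,d,i=wshot("w24"); p,rot=wload("w24")[3:5]; W=cloud("wrist",d,i)
for u,v in [(325,275),(305,295),(345,295)]: print((u,v),(W[v,u]-p).round(1))
for z in(134,135,136,137):
    f=ctop("w24",p[:2],p[2]-z,14); print(z,f[:3],f[:2]-p[:2])
E
```

```text
clock: 39.5
eef_pos: [555.3, 60.2, 346.5]
tcp_rot: [-3.141, 0.001, 1.571]
contact_force: [0.9, 0.1, -1.2]
opening: 0.311
t 39.5 pos [555.3  60.2 346.5] rot [-3.141e+00  1.000e-03  1.571e+00] F [ 0.9  0.1 -1.2] open 0.311
(325, 275) [ -15.1   -0.6 -139.8]
(305, 295) [   4.4  -10.2 -152.6]
(345, 295) [   4.9    8.9 -153.4]
134 [556.2   41.88   7.17] [  0.90413595 -18.28467069]
135 [553.69  59.7   12.29] [-1.60586405 -0.46467069]
136 [554.63  59.46  13.21] [-0.66586405 -0.70467069]
137 [554.49  59.47  13.19] [-0.80586405 -0.69467069]
```

View pics/w24.png

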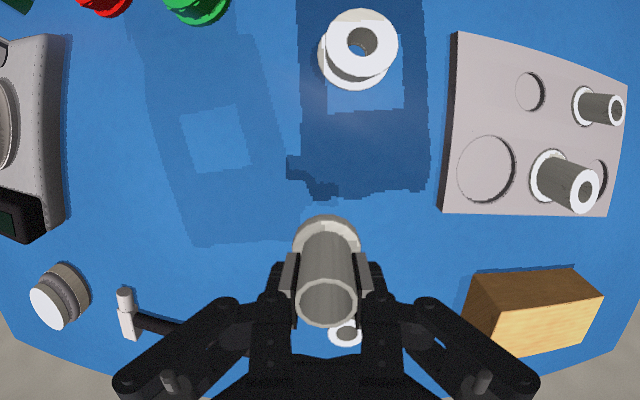

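```bash
python3 -m creep '15 2 -1 0 0;15 6 -3 0 0;15 10 -5 0 0;15 14 -7 0 0;15 18 -9 0 0;15 21 -10.5 0 0;15 22.13 -11.1 2 0;15 22.13 -11.1 5 0;15 22.13 -11.1 8 0;15 22.13 -11.1 10.8 0;15 22.13 -11.1 10.8 0;15 22.13 -11.1 10.8 0;15 22.13 -11.1 10.8 0'
python3 - <<'E'
from h2 import *
im,d,i=wshot("w25"); p,rot=wload("w25")[3:5]
for z in(136,137):
    f=ctop("w25",p[:2],p[2]-z,14); print(z,f[:3],f[:2]-p[:2])
print(cen("a",X))
E
```

```text
clock: 40.85
eef_pos: [444.5, 281.6, 239.0]
tcp_rot: [-3.142, 0.0, 1.571]
contact_force: [1.0, -0.1, -0.4]
opening: 0.307
t 40.85 pos [444.5 281.6 239. ] rot [-3.142  0.     1.571] F [ 1.  -0.1 -0.4] open 0.307
136 [443.4  281.    12.81] [-1.13434302 -0.55886414]
137 [443.77 280.92  13.2 ] [-0.76434302 -0.63886414]
[443.7443647  280.99303918]
```

View pics/w25.png

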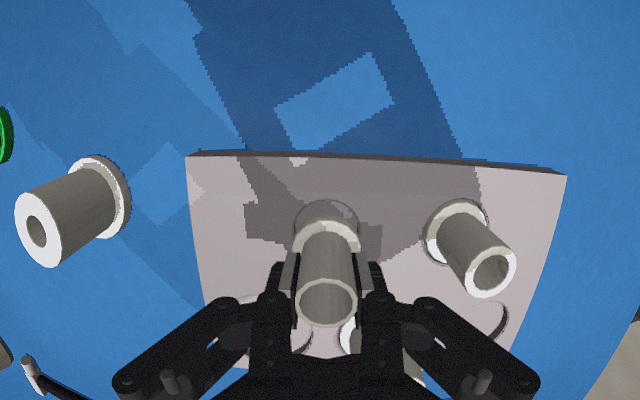

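```bash
python3 -m creep '15 0 0 0.5 0;15 0 0 1 0;15 0 0 1.4 0;15 0 0 1.8 0;15 0 0 2.2 0;15 0 0 2.4 0;15 0 0 2.4 0'
```

```text
clock: 41.6
eef_pos: [444.5, 281.5, 214.9]
tcp_rot: [3.142, 0.0, 1.571]
contact_force: [1.1, 1.0, -0.5]
opening: 0.31
```

```bash
python3 -m creep '15 0 0 0.2 0;15 0 0 0.4 0;15 0 0 0.55 0;15 0 0 0.7 0;15 0 0 0.7 0'
```

```text
clock: 42.1
eef_pos: [444.6, 281.6, 209.2]
tcp_rot: [3.142, -0.0, 1.571]
contact_force: [-5.2, -3.0, 18.9]
opening: 0.307
```

```bash
python3 -m creep '50 0 0 0 0;60 0 0 0 0;60 0 0 0 0;60 0 0 -3 0;60 0 0 -8 0;80 0 0 -13 0;100 0 2 -16 0;100 0 4 -16 0;100 0 4 -16 0;100 0 4 -16 0'
python3 - <<'E'
from h2 import *
im,d,i=wshot("w26"); print(ctop("w26",(443.7,281),72,14,24),ctop("w26",(425,86),80,28,40))
E
```

```text
clock: 43.1
eef_pos: [484.1, 281.3, 368.3]
tcp_rot: [-3.14, 0.001, 1.571]
contact_force: [-0.7, 0.1, -0.4]
opening: 1.0
t 43.1 pos [484.1 281.3 368.3] rot [-3.140e+00  1.000e-03  1.571e+00] F [-0.7  0.1 -0.4] open 1.0
[443.48 281.72  13.27  76.  ] [424.85  88.05  26.38  79.  ]
```

View pics/w26.png

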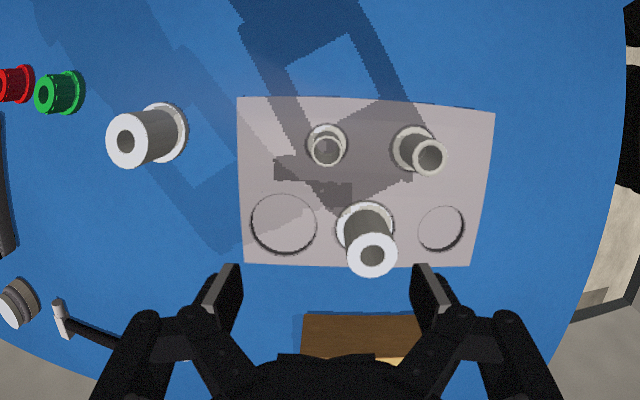

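```bash
python3 -m creep '100 -4 -1.2 0 0;100 -9 -2.7 0 0;100 -14 -4.2 0 0;100 -18 -5.5 1 0;100 -19.4 -5.9 2.3 0;100 -19.4 -5.9 2.3 0;100 -19.4 -5.9 2.3 0;100 -19.4 -5.9 2.3 0'
python3 - <<'E'
from h2 import *
im,d,i=wshot("w27"); p,rot=wload("w27")[3:5]
f=ctop("w27",(425,87),80,28,42); print(f,tomove((p,rot[2]),f))
E
```

```text
clock: 43.95
eef_pos: [425.0, 88.2, 345.6]
tcp_rot: [-3.14, 0.001, 1.572]
contact_force: [-0.1, 0.1, 0.1]
opening: 0.998
t 43.95 pos [425.   88.2 345.6] rot [-3.140e+00  1.000e-03  1.572e+00] F [-0.1  0.1  0.1] open 0.998
[425.07  86.54  27.09 134.  ] [-0.16  0.  ]
```

View pics/w27.png

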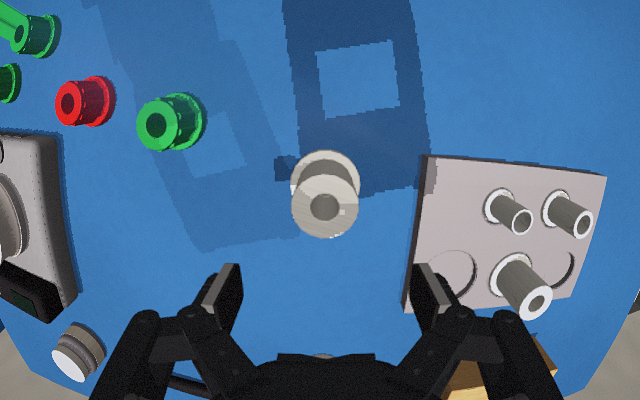

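```bash
python3 -m creep '100 -0.16 0 3 0;100 -0.16 0 7 0;100 -0.16 0 11 0;100 -0.16 0 13 0;100 -0.16 0 13 0;100 -0.16 0 13 0;70 -0.16 0 13 0;50 -0.16 0 13 0;45 -0.16 0 13 0;45 -0.16 0 13 0;45 -0.16 0 13 0;45 -0.16 0 13 0;45 -0.16 0 13 0' 90
```

```text
clock: 45.3
eef_pos: [425.6, 86.9, 217.6]
tcp_rot: [3.141, 0.0, 1.572]
contact_force: [-3.7, 2.3, 17.3]
opening: 0.641
```

```bash
python3 -m creep '45 0 0 -1 0;45 0 0 -4 0;45 0 0 -8 0;45 0 0 -12 0;45 0 0 -15 0;45 0 0 -15 0;45 0 0 -15 0;45 0 0 -15 0'
python3 - <<'E'
from h2 import *
im,d,i=wshot("w28"); p,rot=wload("w28")[3:5]; W=cloud("wrist",d,i)
for u,v in [(325,275),(295,295),(355,295)]: print((u,v),(W[v,u]-p).round(1))
for z in(135,136,137):
    f=ctop("w28",p[:2],p[2]-z,28); print(z,f[:3],f[:2]-p[:2])
E
```

```text
clock: 46.1
eef_pos: [424.6, 86.7, 366.4]
tcp_rot: [-3.14, 0.0, 1.572]
contact_force: [0.3, 0.9, -3.6]
opening: 0.639
t 46.1 pos [424.6  86.7 366.4] rot [-3.14   0.     1.572] F [ 0.3  0.9 -3.6] open 0.639
(325, 275) [ -15.8   -0.6 -138.9]
(295, 295) [  -6.2  -13.2 -137.9]
(355, 295) [  -5.8   12.  -138.6]
135 [422.66  85.98  25.02] [-1.93879856 -0.71717516]
136 [422.96  86.19  26.24] [-1.63879856 -0.50717516]
137 [423.34  86.18  26.82] [-1.25879856 -0.51717516]
```

View pics/w28.png

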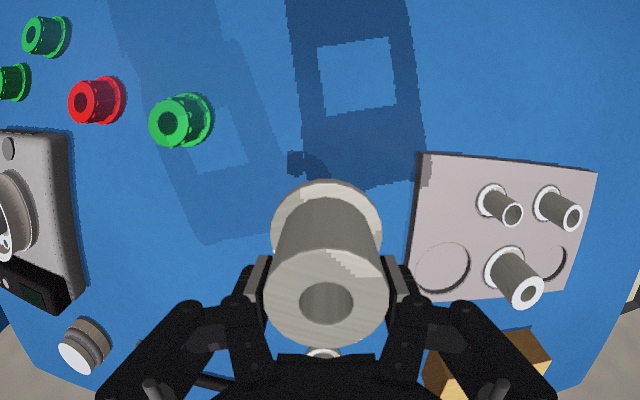

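```bash
python3 -m creep '45 2 1.5 0 0;45 5 4 0 0;45 8.5 6.5 0 0;45 12 9 0 0;45 14 10.5 0 0;45 14.53 11.05 2 0;45 14.53 11.05 5 0;45 14.53 11.05 8 0;45 14.53 11.05 10.8 0;45 14.53 11.05 10.8 0;45 14.53 11.05 10.8 0;45 14.53 11.05 10.8 0'
python3 - <<'E'
from h2 import *
im,d,i=wshot("w29"); p,rot=wload("w29")[3:5]
for z in(137,137.6):
    f=ctop("w29",p[:2],p[2]-z,28); print(z,f[:3],f[:2]-p[:2])
print(cen("e",X))
E
```

```text
clock: 47.35
eef_pos: [535.3, 232.3, 258.8]
tcp_rot: [-3.141, 0.0, 1.572]
contact_force: [0.6, -0.5, -2.8]
opening: 0.639
t 47.35 pos [535.3 232.3 258.8] rot [-3.141  0.     1.572] F [ 0.6 -0.5 -2.8] open 0.639
137 [534.11 231.85  26.77] [-1.16864604 -0.45118538]
137.6 [534.35 231.84  27.1 ] [-0.92864604 -0.46118538]
[533.95553318 231.57699846]
```

View pics/w29.png

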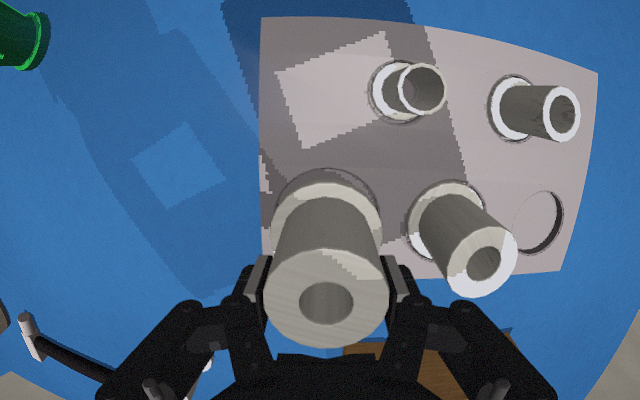

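```bash
python3 -m creep '45 -0.02 -0.03 0.5 0;45 -0.02 -0.03 1 0;45 -0.02 -0.03 1.4 0;45 -0.02 -0.03 1.8 0;45 -0.02 -0.03 2.1 0;45 -0.02 -0.03 2.3 0;45 -0.02 -0.03 2.3 0'
```

```text
clock: 48.1
eef_pos: [535.0, 232.1, 235.8]
tcp_rot: [-3.141, -0.0, 1.572]
contact_force: [-0.2, 0.8, -3.7]
opening: 0.64
```

```bash
python3 -m creep '45 0 0 0.2 0;45 0 0 0.4 0;45 0 0 0.6 0;45 0 0 0.75 0;45 0 0 0.75 0'
```

```text
clock: 48.6
eef_pos: [535.0, 232.1, 229.7]
tcp_rot: [-3.141, -0.0, 1.572]
contact_force: [-6.0, -1.7, 13.0]
opening: 0.638
```

```bash
python3 -m creep '75 0 0 0 0;85 0 0 0 0;85 0 0 0 0;85 0 0 -3 0;85 0 0 -8 0;85 0 0 -13 0;85 0 2 -16 0;85 0 4 -16 0;85 0 4 -16 0;85 0 4 -16 0'
python3 - <<'E'
from h2 import *
im,d,i=wshot("w30"); print(ctop("w30",(534,231.6),92,28,40))
E
```

```text
clock: 49.6
eef_pos: [574.7, 232.0, 388.9]
tcp_rot: [-3.14, 0.0, 1.572]
contact_force: [0.5, 0.6, -0.0]
opening: 0.849
t 49.6 pos [574.7 232.  388.9] rot [-3.14   0.     1.572] F [ 0.5  0.6 -0. ] open 0.849
[534.11 232.06  27.14 119.  ]
```

View pics/w30.png

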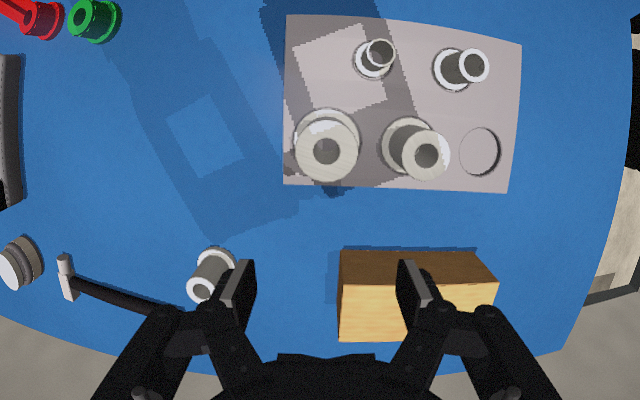

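```bash
python3 -m creep '85 -4 2 0 0;85 -8 5 0 0;85 -12 9 1 0;85 -15.1 12.7 3 0;85 -15.1 12.7 5.9 0;85 -15.1 12.7 5.9 0;85 -15.1 12.7 5.9 0;85 -15.1 12.7 5.9 0'
python3 - <<'E'
from h2 import *
im,d,i=wshot("w31"); p,rot=wload("w31")[3:5]
f=ctop("w31",(701,81),70,21,34); print(f,tomove((p,rot[2]),f))
E
```

```text
clock: 50.45
eef_pos: [700.9, 82.1, 330.5]
tcp_rot: [-3.14, 0.0, 1.573]
contact_force: [-0.4, -0.2, 0.6]
opening: 0.851
t 50.45 pos [700.9  82.1 330.5] rot [-3.14   0.     1.573] F [-0.4 -0.2  0.6] open 0.851
[701.14  81.73  20.13 104.  ] [-0.04  0.03]
```

View pics/w31.png

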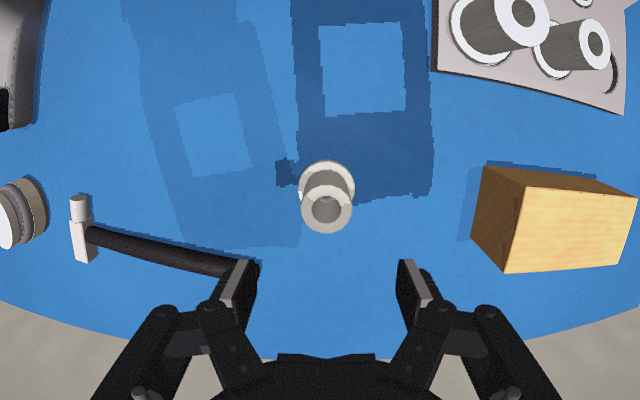

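```bash
python3 - <<'E'
from h2 import *
for u,v in [(250,262),(245,275),(225,255),(215,270)]: print(pt("w31",u,v,20), pt("w30",175,313,20))
E
```

```text
[7.7769e+02 4.0000e-02 2.0000e+01] [ 7.8127e+02 -1.6000e-01  2.0000e+01]
[794.3   -7.52  20.  ] [ 7.8127e+02 -1.6000e-01  2.0000e+01]
[770.07 -27.02  20.  ] [ 7.8127e+02 -1.6000e-01  2.0000e+01]
[789.48 -41.78  20.  ] [ 7.8127e+02 -1.6000e-01  2.0000e+01]
```

```bash
python3 -m creep '80 -0.04 0.03 3 0;80 -0.04 0.03 7 0;80 -0.04 0.03 11 0;80 -0.04 0.03 12.6 0;80 -0.04 0.03 12.6 0;80 -0.04 0.03 12.6 0;50 -0.04 0.03 12.6 0;35 -0.04 0.03 12.6 0;30 -0.04 0.03 12.6 0;30 -0.04 0.03 12.6 0;30 -0.04 0.03 12.6 0;30 -0.04 0.03 12.6 0;30 -0.04 0.03 12.6 0' 80
```

```text
clock: 51.8
eef_pos: [702.1, 82.0, 207.7]
tcp_rot: [3.139, -0.0, 1.573]
contact_force: [-1.5, 1.1, 8.6]
opening: 0.479
```

```bash
python3 -m creep '30 0 0 -1 0;30 0 0 -4 0;30 0 0 -8 0;30 0 0 -12 0;30 0 0 -16 0;30 0 0 -16 0;30 0 0 -16 0;30 0 0 -16 0'
python3 - <<'E'
from h2 import *
im,d,i=wshot("w32"); p,rot=wload("w32")[3:5]; W=cloud("wrist",d,i)
for u,v in [(325,275),(300,290),(350,290)]: print((u,v),(W[v,u]-p).round(1))
for z in(136,137,138):
    f=ctop("w32",p[:2],p[2]-z,21); print(z,f[:3],f[:2]-p[:2])
print(cen("c",X))
E
```

```text
clock: 52.6
eef_pos: [701.1, 81.8, 366.8]
tcp_rot: [3.141, -0.0, 1.573]
contact_force: [0.7, -0.5, -1.5]
opening: 0.482
t 52.6 pos [701.1  81.8 366.8] rot [ 3.141 -0.     1.573] F [ 0.7 -0.5 -1.5] open 0.482
(325, 275) [ -15.2   -0.6 -139.5]
(300, 290) [  -7.9  -11.  -138.9]
(350, 290) [  -7.9    9.9 -139. ]
136 [699.21  81.5   19.25] [-1.86477147 -0.34461827]
137 [699.61  81.37  19.73] [-1.46477147 -0.47461827]
138 [700.1   81.34  20.14] [-0.97477147 -0.50461827]
[540.85226355 415.44770061]
```

View pics/w32.png

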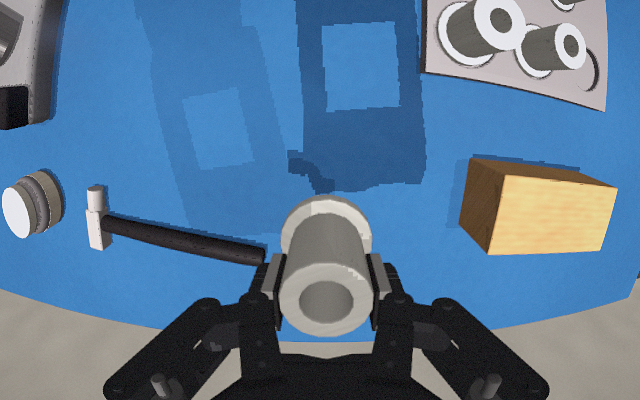

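```bash
python3 -m creep '30 2 -1 0 0;30 6 -3 0 0;30 10 -5 0 0;30 14 -7 0 0;30 18 -9 0 0;30 22 -11 0 0;30 26 -13 0 0;30 30 -14.8 0 0;30 33 -15.8 0 0;30 33.45 -15.85 2 0;30 33.45 -15.85 5 0;30 33.45 -15.85 9 0;30 33.45 -15.85 11.9 0;30 33.45 -15.85 11.9 0;30 33.45 -15.85 11.9 0;30 33.45 -15.85 11.9 0'
python3 - <<'E'
from h2 import *
im,d,i=wshot("w33"); p,rot=wload("w33")[3:5]
for z in(137,137.7):
    f=ctop("w33",p[:2],p[2]-z,21); print(z,f[:3],f[:2]-p[:2])
E
```

```text
clock: 54.25
eef_pos: [542.4, 416.4, 248.7]
tcp_rot: [3.14, -0.001, 1.573]
contact_force: [0.9, 1.1, -1.5]
opening: 0.474
t 54.25 pos [542.4 416.4 248.7] rot [ 3.140e+00 -1.000e-03  1.573e+00] F [ 0.9  1.1 -1.5] open 0.474
137 [541.06 416.12  19.75] [-1.38077441 -0.26556661]
137.7 [541.35 416.07  20.06] [-1.09077441 -0.31556661]
```

View pics/w33.png

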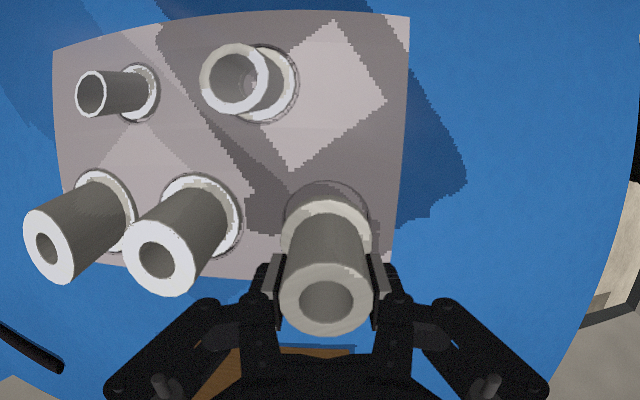

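Shift by about −0.45 mm in x and −0.5 mm in y, and lower.

```bash
python3 -m creep '30 -0.05 -0.05 0.5 0;30 -0.05 -0.05 1 0;30 -0.05 -0.05 1.4 0;30 -0.05 -0.05 1.8 0;30 -0.05 -0.05 2.1 0;30 -0.05 -0.05 2.3 0;30 -0.05 -0.05 2.3 0'
```

```text
clock: 55.0
eef_pos: [541.9, 415.9, 225.6]
tcp_rot: [3.14, -0.001, 1.573]
contact_force: [-0.6, -0.0, -1.6]
opening: 0.479
```

```bash
python3 -m creep '30 0 0 0.2 0;30 0 0 0.4 0;30 0 0 0.55 0;30 0 0 0.7 0;30 0 0 0.7 0'
```

```text
clock: 55.5
eef_pos: [542.0, 416.0, 219.7]
tcp_rot: [3.14, -0.001, 1.573]
contact_force: [-3.2, -1.3, 8.9]
opening: 0.474
```

```bash
python3 -m creep '65 0 0 0 0;75 0 0 0 0;75 0 0 0 0;75 0 0 -3 0;75 0 0 -8 0;75 0 0 -13 0;75 -2 2 -18 0;75 -5 4 -20 0;75 -7 6 -20 0;75 -7 6 -20 0;75 -7 6 -20 0'
python3 - <<'E'
from h2 import *
im,d,i=wshot("w34"); W=cloud("wrist",d,i)
H=dict(a=60,b=65,c=70,d=75,e=80); R=dict(a=14,b=17.5,c=21,d=24.5,e=28)
for k in H:
    c=cen(k,X); f=ctop("w34",c,12+H[k],R[k],R[k]*1.35); r=np.hypot(W[...,0]-f[0],W[...,1]-f[1]); z=W[...,2][(r>12.5)&(r<R[k]-.5)&(abs(W[...,2]-12-H[k])<6)]
    print(k,f[:3],(f[:2]-c).round(1),"top z",np.median(z).round(1),"expect",12+H[k])
im,d=grab_frame("scene"); cv2.imwrite("pics/s2.png",im)
im,d=grab_frame("top"); cv2.imwrite("pics/t2.png",im)
E
```

```text
clock: 56.6
eef_pos: [601.9, 345.4, 419.3]
tcp_rot: [3.141, -0.001, 1.571]
contact_force: [0.6, 0.5, -0.6]
opening: 0.751
t 56.6 pos [601.9 345.4 419.3] rot [ 3.141e+00 -1.000e-03  1.571e+00] F [ 0.6  0.5 -0.6] open 0.751
a [444.   282.34  12.54] [0.3 1.3] top z 70.5 expect 72
b [448.27 373.66  16.29] [1.1 0.7] top z 76.0 expect 77
c [541.3  416.43  19.88] [0.4 1. ] top z 81.1 expect 82
d [537.37 324.06  23.64] [-0.   0.5] top z 86.1 expect 87
e [534.15 232.2   26.99] [0.2 0.6] top z 91.2 expect 92
```

View pics/w34.png

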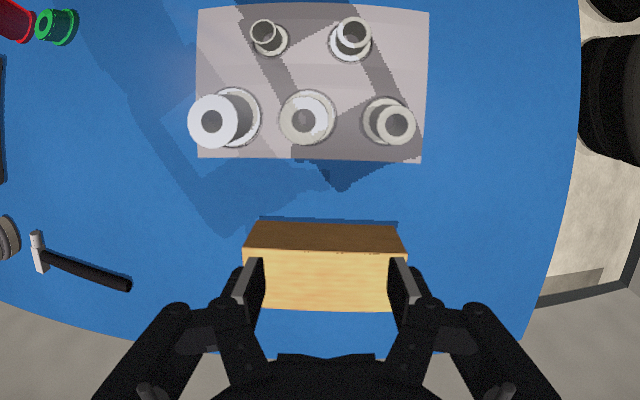

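View pics/s2.png

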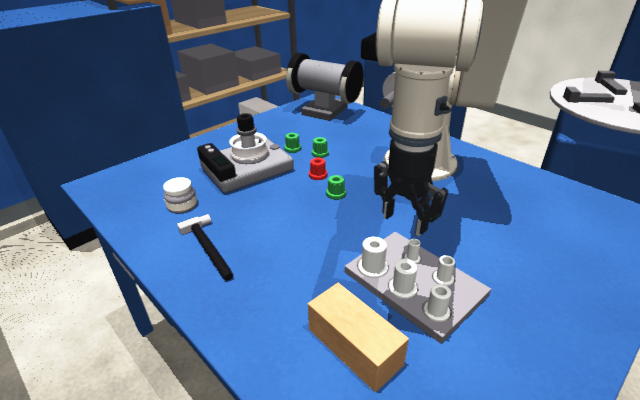

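View pics/t2.png

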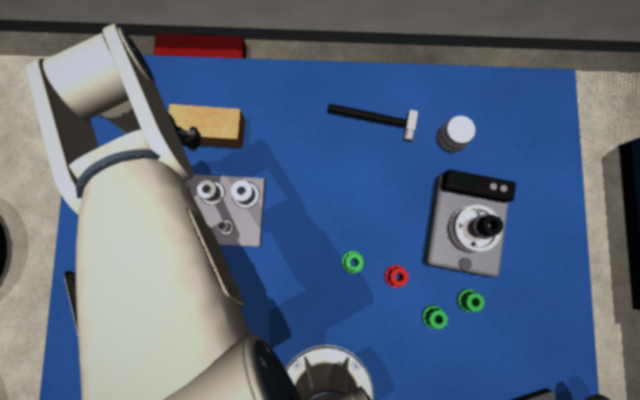

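```bash
python3 - <<'E'
from h2 import *
im,d,i,p,rot=wload("w18"); W=cloud("wrist",d,i); r=np.hypot(W[...,0]-447.9,W[...,1]+383.5)
z=W[...,2]; print("nut top",np.nanmedian(z[(r<22)&(r>13)&(z<215)&(z>180)]), "rim top",np.nanmedian(z[(r>52)&(r<58)&(z>100)&(z<120)]),"n",np.sum((r>52)&(r<58)&(z>100)&(z<120)))
m=(r>52)&(r<59)&(abs(z-110)<5); P=W[m]; A=np.c_[P[:,:2]-[447.9,-383.5],np.ones(len(P))]; print("slope deg",np.degrees(np.linalg.lstsq(A,P[:,2],rcond=None)[0][:2]).round(2))
E
python3 -c "
from rig import sign_off; print(sign_off())"
```

```text
nut top 193.23768589277552 rim top 108.06402057148486 n 1798
slope deg [0.09 0.2 ]
the job is handed in; nothing more can be done
None
```

The bench balancer job is done as asked and handed in at about 57 s of the 210 s allowed. The hand-in gives no verdict.

**What I did**
- I took collet D off the shaft and put it in its recess.
- I lowered the rim over the shaft with the drive pin through one of its holes, until it sat on the faceplate.
- I slid the black nut down the shaft onto the rim's tube. I left the red and green look-alikes alone.
- I then put B, A, E and C back in their own recesses. All four loose collets were present at this start.

**Last checks**
- **Collets:** All five tops measured 0.8–1.5 mm under their expected heights, which fits a slightly low camera reading. Each stopped on contact at its calculated full depth. Their centres were within 1.4 mm of the fitted recess centres.
- **Rim and nut:** These readings date from just after the nut was clamped. The rim lay flat (slope about 0.2°), with the pin visible through its hole. The nut's top was at 193 mm against 194 expected. The rim's top read 108 mm against 110, about 1 mm lower than the camera's usual error. The last wide pictures show both still in place.
- **Tin, carton and hammer:** I did not measure them at the end. In the last pictures they look unmoved.

**Disagreement on the way:** The wrist camera's supplied calibration disagreed with known sizes by 1–3 mm, so I refitted it before placing anything. No slipping grip or knocked part showed up.

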